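# Clear the clamps and check the weld

### The job

Clear the welding bench: lay every clamp that is locked shut in the low metal tray and every clamp that stands open in the deeper wooden tray, leaving their jaws as they are. Then pick up the pistol thermometer, aim it at the weld bead round the pipe in the vice from about 15 cm without touching vice or pipe, keep it steady there for more than a second, and lay it back on its rubber mat, on its side as it lay. Leave the other things on the bench alone.

Things in the scene. Friction and masses are not known exactly. Their poses are not given: they have to be found in the camera images.
- clamp_a_mid (a point): The middle of one of up to six alike steel locking clamps (plier type, about 150 mm long, 220 g) lying flat on the bench; some are absent. The point lies in the centre of the pivot block, which is 44 mm long (x), 28 mm wide (y) and 20 mm high (z), 10 mm above the underside: grasp it across the 28 mm. The frame's x runs from the pivot to the jaws (tips 52 mm ahead), the two handles, 13 mm high, reach 100 mm back; z is up, unless it has been turned over.
- clamp_a_jaw (a joint): Angle in rad between the two arms of clamp_a: 0 = locked shut (jaw tips together, handles side by side); 0.38 to 0.50 = open (jaws gape 20 mm or more, and handles spread by as much again). The moving arm has its jaw to the +y side and its handle to the -y side; the hinge is stiff (0.4 N m) and stays where it is.
- clamp_b_mid (a point): The middle of one of up to six alike steel locking clamps (plier type, about 150 mm long, 220 g) lying flat on the bench; some are absent. The point lies in the centre of the pivot block, which is 44 mm long (x), 28 mm wide (y) and 20 mm high (z), 10 mm above the underside: grasp it across the 28 mm. The frame's x runs from the pivot to the jaws (tips 52 mm ahead), the two handles, 13 mm high, reach 100 mm back; z is up, unless it has been turned over.
- clamp_b_jaw (a joint): Angle in rad between the two arms of clamp_b: 0 = locked shut (jaw tips together, handles side by side); 0.38 to 0.50 = open (jaws gape 20 mm or more, and handles spread by as much again). The moving arm has its jaw to the +y side and its handle to the -y side; the hinge is stiff (0.4 N m) and stays where it is.
- clamp_c_mid (a point): The middle of one of up to six alike steel locking clamps (plier type, about 150 mm long, 220 g) lying flat on the bench; some are absent. The point lies in the centre of the pivot block, which is 44 mm long (x), 28 mm wide (y) and 20 mm high (z), 10 mm above the underside: grasp it across the 28 mm. The frame's x runs from the pivot to the jaws (tips 52 mm ahead), the two handles, 13 mm high, reach 100 mm back; z is up, unless it has been turned over.
- clamp_c_jaw (a joint): Angle in rad between the two arms of clamp_c: 0 = locked shut (jaw tips together, handles side by side); 0.38 to 0.50 = open (jaws gape 20 mm or more, and handles spread by as much again). The moving arm has its jaw to the +y side and its handle to the -y side; the hinge is stiff (0.4 N m) and stays where it is.
- clamp_d_mid (a point): The middle of one of up to six alike steel locking clamps (plier type, about 150 mm long, 220 g) lying flat on the bench; some are absent. The point lies in the centre of the pivot block, which is 44 mm long (x), 28 mm wide (y) and 20 mm high (z), 10 mm above the underside: grasp it across the 28 mm. The frame's x runs from the pivot to the jaws (tips 52 mm ahead), the two handles, 13 mm high, reach 100 mm back; z is up, unless it has been turned over.
- clamp_d_jaw (a joint): Angle in rad between the two arms of clamp_d: 0 = locked shut (jaw tips together, handles side by side); 0.38 to 0.50 = open (jaws gape 20 mm or more, and handles spread by as much again). The moving arm has its jaw to the +y side and its handle to the -y side; the hinge is stiff (0.4 N m) and stays where it is.
- clamp_e_mid (a point): The middle of one of up to six alike steel locking clamps (plier type, about 150 mm long, 220 g) lying flat on the bench; some are absent. The point lies in the centre of the pivot block, which is 44 mm long (x), 28 mm wide (y) and 20 mm high (z), 10 mm above the underside: grasp it across the 28 mm. The frame's x runs from the pivot to the jaws (tips 52 mm ahead), the two handles, 13 mm high, reach 100 mm back; z is up, unless it has been turned over.
- clamp_e_jaw (a joint): Angle in rad between the two arms of clamp_e: 0 = locked shut (jaw tips together, handles side by side); 0.38 to 0.50 = open (jaws gape 20 mm or more, and handles spread by as much again). The moving arm has its jaw to the +y side and its handle to the -y side; the hinge is stiff (0.4 N m) and stays where it is.
- clamp_f_mid (a point): The middle of one of up to six alike steel locking clamps (plier type, about 150 mm long, 220 g) lying flat on the bench; some are absent. The point lies in the centre of the pivot block, which is 44 mm long (x), 28 mm wide (y) and 20 mm high (z), 10 mm above the underside: grasp it across the 28 mm. The frame's x runs from the pivot to the jaws (tips 52 mm ahead), the two handles, 13 mm high, reach 100 mm back; z is up, unless it has been turned over.
- clamp_f_jaw (a joint): Angle in rad between the two arms of clamp_f: 0 = locked shut (jaw tips together, handles side by side); 0.38 to 0.50 = open (jaws gape 20 mm or more, and handles spread by as much again). The moving arm has its jaw to the +y side and its handle to the -y side; the hinge is stiff (0.4 N m) and stays where it is.
- steel_tray: Low sheet-metal tray fixed on the bench, for clamps that are locked shut: 200 mm (its x) by 250 mm (its y) outside, walls 4 mm thick and 28 mm high, floor 4 mm thick. Origin at the centre of its underside, on the bench. It may stand at the left or the right.
- wooden_tray: Deeper wooden tray fixed on the bench, for clamps that are open: 200 mm (its x) by 250 mm (its y) outside, walls 8 mm thick and 48 mm high, floor 8 mm thick. Origin at the centre of its underside, on the bench. It may stand at the left or the right.
- thermometer_grip (a point): Grip point of the pistol-shaped thermometer (200 g, always on), lying on its side: the centre of the front of its grey barrel, which is 36 mm wide (y), 36 mm high (z) and 125 mm long (from 45 mm ahead of this point to 80 mm behind it). Grasp across the 36 mm. The frame's x is the way the nose looks, z is up as it lies; the black handle sticks out 100 mm to +y from 46 to 80 mm behind this point.
- thermometer_nose (a point): Nose of the thermometer: the middle of its lens, 51 mm ahead (x) of the grip point; it measures straight along the frame's x.
- mat_top (a point): Centre of the upper face of the thin black rubber mat (140 mm along x by 200 mm along y, 4 mm thick, fixed) on which the thermometer is kept.
- weld (a point): Centre of the weld on an upright copper-coloured pipe, 48 mm in diameter, clamped in the blue bench vice: the point lies on the pipe's axis at the height of the dark raised weld bead that runs all round it (bead 56 mm in diameter, 14 mm high), about 222 mm above the bench. The pipe's top is at 290 mm, the vice's jaws end at 150 mm. Fixed.
- brush: Brush lying at the far edge; a bystander, to be left alone. Origin under its middle or, for the tools, on its underside.
- flange: Steel pipe flange, 90 mm across, lying at the far edge; a bystander, to be left alone. Origin under its middle or, for the tools, on its underside.
- square: L-shaped steel block, 70 by 78 mm, 20 mm high, at the far side; a bystander, to be left alone. Origin under its middle or, for the tools, on its underside.
- chalk: Small stick of marking chalk, 60 mm long; a bystander, to be left alone. Origin under its middle or, for the tools, on its underside.
- offcut: Short round steel offcut, 42 mm across, 30 mm high; a bystander, to be left alone. Origin under its middle or, for the tools, on its underside.
- vice: The blue bench vice with the pipe, fixed; its origin is under the pipe, on the bench. Its round foot is 150 mm across, its body reaches 120 mm to its +x and its screw and 170 mm long bar 140 mm to its -x, no higher than 150 mm but for the pipe.

How it is judged:
By the outcome, as a careful person would: the job done as asked, in the order asked, and still so for the second after the job is handed in, with the robot touching nothing.
Of clamp_a, clamp_b, clamp_c, clamp_d, clamp_e, clamp_f only 4 to 6 are there at a start; the rules pass over those that are not, and their reading is None.
At some moment in a run one of clamp_a, clamp_b, clamp_c, clamp_d, clamp_e, clamp_f, thermometer may be knocked a few centimetres aside while the robot is not near it.
It also fails if it takes over 208 s, if anything falls off the work surface, if the arm or the gripper's body presses on something with over 40 N, if the wrist force passes 120 N, or if a joint passes its speed limit or range.

### The arm

A 6-joint arm with a two-finger parallel gripper is mounted at the origin on the work surface. World frame = base frame: x ahead of the robot, y to its left, z up, the work surface at z = 0. Lengths are in m, angles in rad, forces in N, time in s.
With the tool pointing down it reaches from about 0.35 to 0.775 m from the base axis. Payload 7.3 kg.
Tool frame: the origin (TCP) lies at the centre of the arm's flange, where the gripper is bolted on; the fingertips stand 178 mm ahead of it and the grasp point (between the pads) lies 159 mm ahead of it; x points along the fingers, y is the direction in which the jaws open and shut, and the axes are right-handed (so a half turn about x gives the same grasp; the last joint's range is limited). The gripper opens to 92 mm and grips with 3 to 60 N. Pads are 19 mm wide; open, the fingers measure 130 mm over their backs; the gripper's body (75 mm by 190 mm) begins 47 mm behind the grasp point.
Start: joints at [1.098, 0.342, 1.524, -0, 1.275, -0.146], TCP at [0.169, 0.497, 0.405] pointing down, gripper open.
Joint ranges: [-2.53, 2.53], [-0.77, 2.02], [0.04, 2.7], [-1, 4.14], [0.28, 2.66], [-3.11, 3.11]. Speed limits (rad/s): [2.57, 2.57, 3.14, 3.14, 3.14, 3.14].

### API

Orientations are given as [roll, pitch, yaw] about the fixed x, y, z axes, in that order (R = Rz(yaw) Ry(pitch) Rx(roll)).
In Python, from cell import readout, cams, workorder gives the robot as it stands.
- The arm moves only by the shell command python3 -m inch 'ROWS' [FORCE]. ROWS is text: rows parted by semicolons, each of 5 numbers parted by spaces: the shift along the world's x, y, z in mm, then the turn about the world's z in rad, then the opening, from 0 (shut) to 1 (fully open). A call has 1 to 8 rows; each row shifts and turns the commanded pose from where the row before left it; what a row does not reach is not made up. A row lasts 1/12 s, in which the tool goes at most 41.7 mm and 7.16 degrees, less where a joint would pass 70% of its speed; a pose out of reach is approached as far as the arm can. A call is refused whole if a number of a shift passes 41.7 or a number of a turn 0.125, either way. A call with a gripper value outside its range is refused whole. The fingers move at their own pace and stop on an object; FORCE is the grip in N (left out, the last holds). Time passes only in rows, so rows that do not move let the fingers close. It gives the time, the measured TCP pose, the force and the opening at its end, in the units of the state.
- readout.observe(): the state, without advancing time (a new reading comes with each control period).
- cams.read_camera(name): name is "scene" or "top" or "wrist"; returns a dict with "color" (400x640x3 uint8, red, green, blue), "fx", "fy", "cx", "cy" (pixels), "world_to_cam" (4x4, takes a point from world to camera coordinates); the wrist camera has in their place "T_tool_cam" (4x4, takes a point from camera to tool coordinates, whose origin is the TCP and whose axes are the tool frame's). Camera axes: x right, y down, z forward; pixel columns grow to the right and rows downward; lengths in m; the calibration is good to about 2 mm. A picture is of the moment at which its call begins: read the wrist's pose just before it. There is no depth.
- workorder.hand_in(): hands the job in, once; it reports no verdict.
The state is a dict: "time": time; "qpos": joint angles; "qvel": joint speeds; "joint_efforts": joint torques, N m; "tool_pos": TCP position; "tool_rot": TCP orientation; "contact_force": force on the tool from outside, world axes, zero at the start; "torque": the same for the moment, N m; "opening": finger opening in m.
Only numpy, scipy, OpenCV 4.12 (cv2) and the standard library are available. Lean on these libraries where they do the work, as an engineer would, in place of code of your own. Each camera call takes 0.05 s, during which the arm holds its last target.

## Working session

There is one attempt and no reset: what is moved stays moved. The work goes in short steps, Python scripts to look and compute and a shell command to move; the robot and the scene stay as the last step left them, time stands still between calls to the robot, and variables do not carry over. Pictures are saved under pics/ and viewed, and the job is handed in when it is done.

```bash
ls; mkdir -p pics; cat > h.py <<'E'
import numpy as np, cv2
from cell import readout, cams, workorder
def snap(name, fn):
    s=readout.observe(); c=cams.read_camera(name)
    cv2.imwrite('pics/'+fn, c['color'][:,:,::-1]); 
    np.save('pics/'+fn+'.npy', dict(c=c,s=s), allow_pickle=True)
    return s,c
E
python3 - <<'E'
from h import *
for n in ['scene','top','wrist']:
    s,c=snap(n,n+'0.png'); print(n,{k:(np.round(v,3).tolist()) for k,v in c.items() if k!='color'})
print(s)
E
```

```text
pics
scene {'fx': 368.063, 'fy': 368.063, 'cx': 323.298, 'cy': 198.341, 'world_to_cam': [[0.658, 0.752, -0.02, -0.391], [0.464, -0.427, -0.776, -0.166], [-0.592, 0.502, -0.63, 1.32], [0.0, 0.0, 0.0, 1.0]]}
top {'fx': 441.586, 'fy': 441.586, 'cx': 315.564, 'cy': 204.233, 'world_to_cam': [[0.02, -1.0, 0.016, -0.042], [-0.998, -0.021, -0.067, 0.636], [0.068, -0.015, -0.998, 1.258], [0.0, 0.0, 0.0, 1.0]]}
wrist {'fx': 275.322, 'fy': 275.322, 'cx': 318.66, 'cy': 204.437, 'T_tool_cam': [[-0.001, -0.255, 0.967, 0.02], [1.0, 0.001, 0.001, -0.001], [-0.001, 0.967, 0.255, -0.069], [0.0, 0.0, 0.0, 1.0]]}
{'time': 0.1, 'qpos': array([ 1.09800110e+00,  3.42642215e-01,  1.52491290e+00, -1.46533578e-05,
        1.27540022e+00, -1.45969761e-01]), 'qvel': array([-0.00138533, -0.00108749, -0.00217985,  0.00044782, -0.00133831,
        0.00105666]), 'joint_efforts': array([ 2.42058122e-03, -4.32007957e+01, -2.44695747e+01,  7.19857193e-02,
        5.24943019e-02, -3.38299492e-05]), 'tool_pos': array([0.16845564, 0.49711355, 0.40412292]), 'tool_rot': array([-1.70648318,  1.56943357, -2.03330437]), 'contact_force': array([-0.64272104,  0.81974966, -0.42503341]), 'torque': array([-0.00329828, -0.01052695,  0.00359893]), 'opening': 0.09169445452164866}
```

View pics/scene0.png

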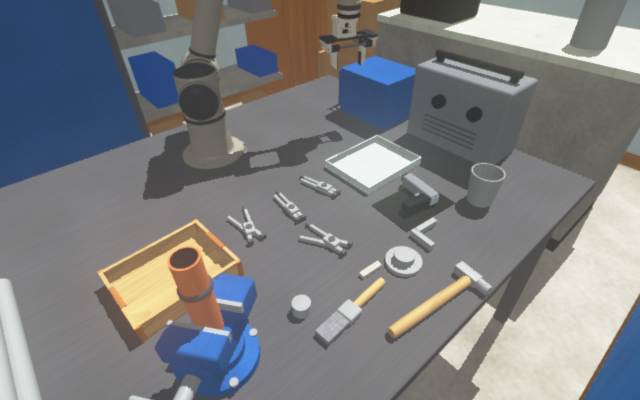

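View pics/top0.png

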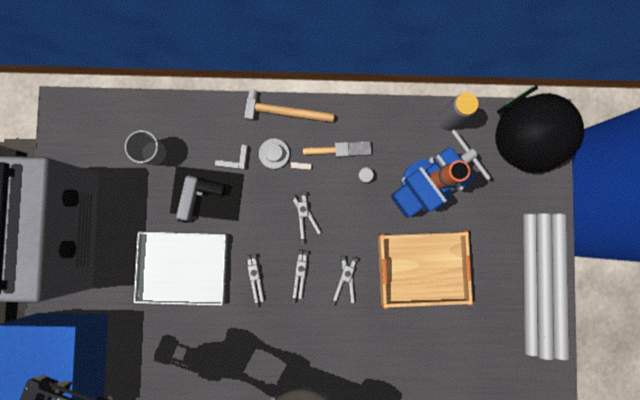

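View pics/wrist0.png

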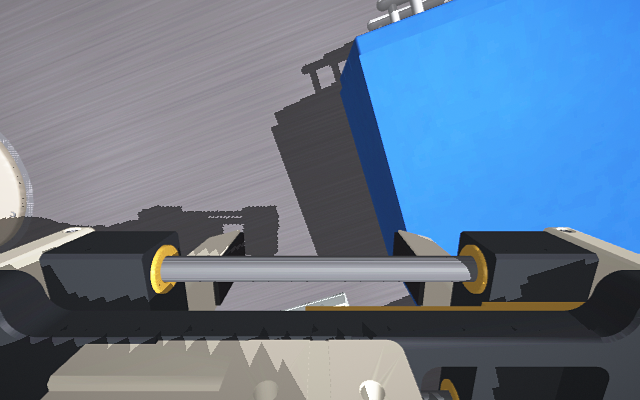

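```bash
python3 - <<'E'
import cv2
im=cv2.imread('pics/top0.png')
cv2.imwrite('pics/top0c.png',cv2.resize(im[180:310,230:370],None,fx=5,fy=4.6*1,interpolation=cv2.INTER_CUBIC) if 0 else cv2.resize(im[185:305,230:370],None,fx=5,fy=5,interpolation=cv2.INTER_CUBIC))
cv2.imwrite('pics/top0d.png',cv2.resize(im[130:250,150:290],None,fx=5,fy=5,interpolation=cv2.INTER_CUBIC))
im=cv2.imread('pics/scene0.png')
cv2.imwrite('pics/scene0c.png',cv2.resize(im[160:270,210:370],None,fx=5,fy=5,interpolation=cv2.INTER_CUBIC))
E
```

```text
(no output)
```

View pics/top0c.png

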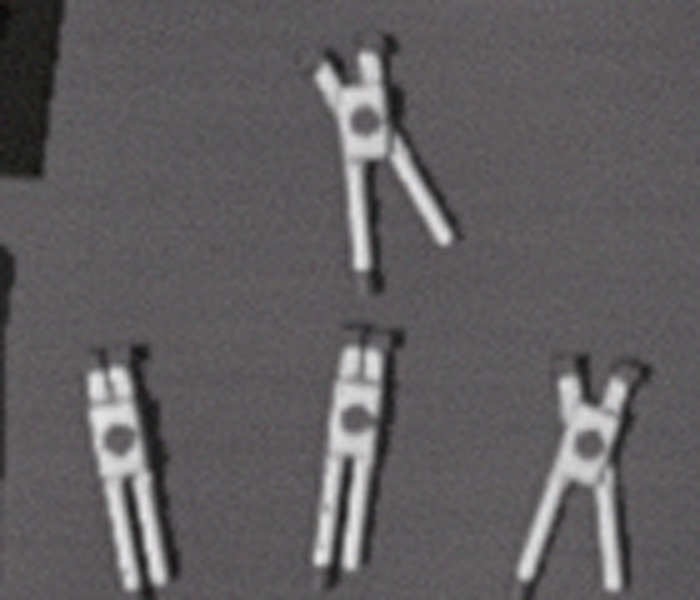

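View pics/top0d.png

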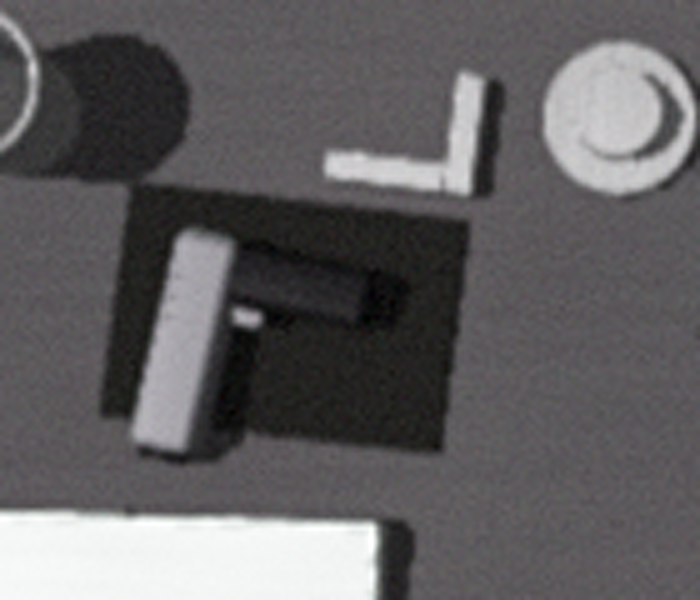

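View pics/scene0c.png

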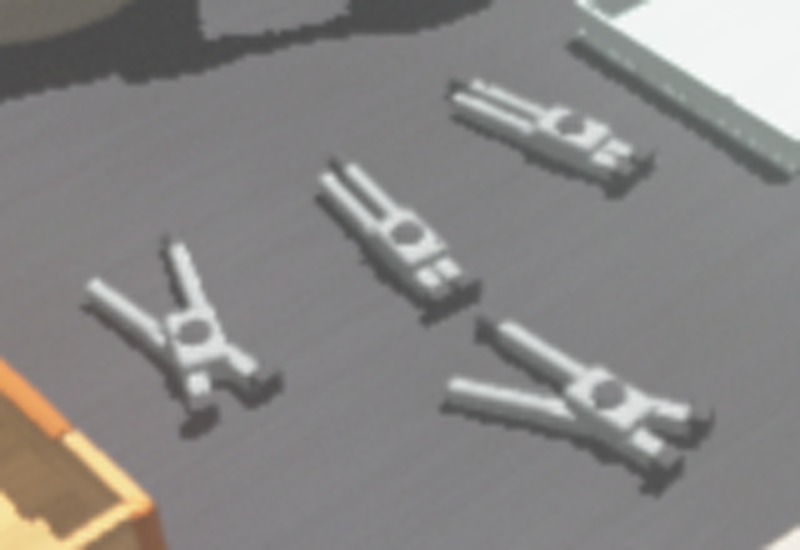

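```bash
cat >> h.py <<'E'
from scipy.spatial.transform import Rotation as Rn
def bp(c,u,v,z):
    W=np.array(c['world_to_cam']); R=W[:3,:3]; t=W[:3,3]
    o=-R.T@t; d=R.T@np.array([(u-c['cx'])/c['fx'],(v-c['cy'])/c['fy'],1])
    return o+d*(z-o[2])/d[2]
def pj(c,p):
    W=np.array(c['world_to_cam']); q=W[:3,:3]@np.asarray(p)+W[:3,3]
    return q[0]/q[2]*c['fx']+c['cx'], q[1]/q[2]*c['fy']+c['cy']
def tri(c1,p1,c2,p2):
    A=[];b=[]
    for c,(u,v) in ((c1,p1),(c2,p2)):
        P=np.diag([1,1,1.])@np.array(c['world_to_cam'])[:3]
        x=(u-c['cx'])/c['fx'];y=(v-c['cy'])/c['fy']
        for r in (x*P[2]-P[0],y*P[2]-P[1]): A.append(r[:3]);b.append(-r[3])
    return np.linalg.lstsq(np.array(A),np.array(b),rcond=None)[0]
def tool(s):
    R=Rn.from_euler('xyz',s['tool_rot']).as_matrix(); return R
E
python3 - <<'E'
from h import *
T=np.load('pics/top0.png.npy',allow_pickle=True).item()['c']
S=np.load('pics/scene0.png.npy',allow_pickle=True).item()
s=S['s'];S=S['c']
print('tool R',tool(s).round(3).tolist())
tc=[(118,438),(356,420),(590,443),(365,120)]
sc=[(574,126),(408,234),(196,332),(609,395)]
for a,b in zip(tc,sc):
    p=(230+a[0]/5,185+a[1]/5);q=(210+b[0]/5,160+b[1]/5)
    print('clamp',bp(T,*p,.02).round(4),'scene',bp(S,*q,.02).round(4),'tri',tri(T,p,S,q).round(4))
# fixed-arm directions  (top crop)
f=lambda a,z=.013:bp(T,230+a[0]/5,185+a[1]/5,z)
def yaw(a,b): d=f(b)-f(a); return np.arctan2(d[1],d[0]).round(3)
print('A',yaw((147,582),(105,368)),'B',yaw((338,566),(363,350)),'Cdisc')
# thermo
g=lambda a,z:bp(T,150+a[0]/5,130+a[1]/5,z)
r=g((205,235),.04);n=g((163,442),.04);print('rear',r,'front',n,'yaw',np.arctan2(*(n-r)[1::-1]),np.linalg.norm((n-r)[:2]))
for a in [(130,187),(468,220),(443,452),(103,415)]: print('mat',g(a,.004).round(4))
for nm,cs,z in [('steel',[(137,233),(226,234),(226,304),(134,304)],.028),('wood',[(379,235),(470,232),(473,306),(382,307)],.048)]:
    P=np.array([bp(T,*a,z) for a in cs]);print(nm,P.round(3).tolist(),P.mean(0).round(4))
print('pipe top',bp(T,458,171,.29).round(4), bp(S,187,259,.29).round(4))
E
```

```text
tool R [[-0.001, 0.321, 0.947], [-0.001, 0.947, -0.321], [-1.0, -0.002, -0.0]]
clamp [0.4368 0.1447 0.02  ] scene [0.4367 0.1437 0.02  ] tri [0.4365 0.1444 0.0195]
clamp [0.4496 0.0086 0.02  ] scene [0.4491 0.0072 0.02  ] tri [0.4492 0.008  0.0196]
clamp [ 0.439  -0.1263  0.02  ] scene [ 0.4367 -0.1261  0.02  ] tri [ 0.4389 -0.1265  0.0218]
clamp [0.6223 0.0072 0.02  ] scene [0.6205 0.0058 0.02  ] tri [0.6216 0.0063 0.0206]
A 0.224 B -0.094 Cdisc
rear [0.70605501 0.32869395 0.04      ] front [0.58735317 0.34782213 0.04      ] yaw 2.981821417002065 0.12023317486789543
mat [0.7379 0.3834 0.004 ]
mat [0.7228 0.1845 0.004 ]
mat [0.5859 0.1949 0.004 ]
mat [0.6035 0.3936 0.004 ]
steel [[0.543, 0.479, 0.028], [0.546, 0.226, 0.028], [0.348, 0.219, 0.028], [0.343, 0.478, 0.028]] [0.4451 0.3505 0.028 ]
wood [[0.552, -0.21, 0.048], [0.565, -0.469, 0.048], [0.358, -0.477, 0.048], [0.35, -0.221, 0.048]] [ 0.4562 -0.3442  0.048 ]
pipe top [ 0.7027 -0.3531  0.29  ] [ 0.706  -0.3567  0.29  ]
```

```bash
python3 - <<'E'
import cv2
im=cv2.imread('pics/top0.png')
cv2.imwrite('pics/top0e.png',cv2.resize(im[125:225,385:500],None,fx=6,fy=6,interpolation=cv2.INTER_CUBIC))
cv2.imwrite('pics/top0f.png',cv2.resize(im[225:315,125:235],None,fx=6,fy=6,interpolation=cv2.INTER_CUBIC))
im=cv2.imread('pics/scene0.png')
cv2.imwrite('pics/scene0e.png',cv2.resize(im[235:370,90:270],None,fx=4,fy=4,interpolation=cv2.INTER_CUBIC))
E
```

```text
(no output)
```

View pics/top0e.png

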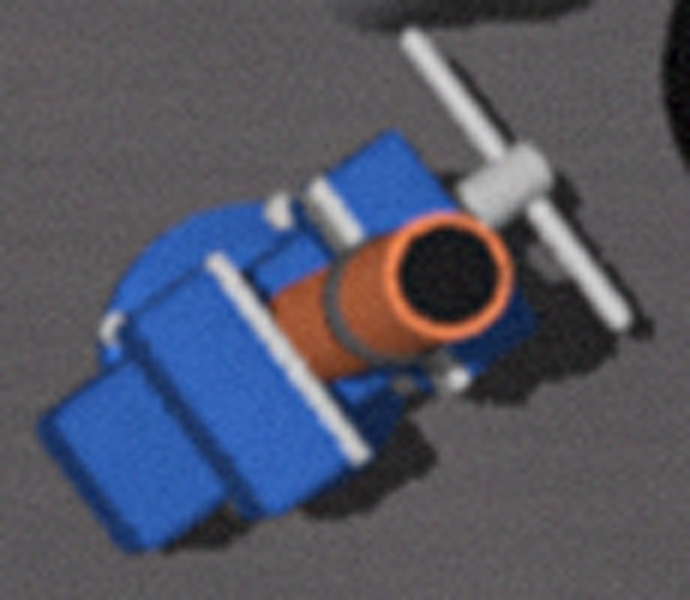

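View pics/scene0e.png

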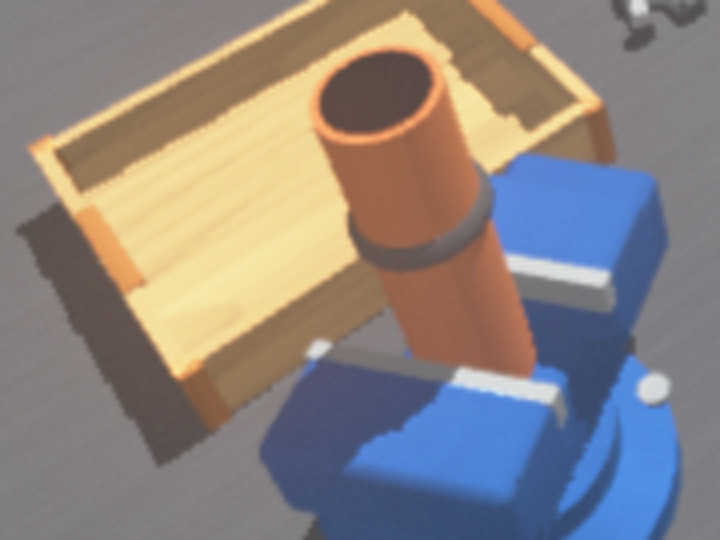

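View pics/top0f.png

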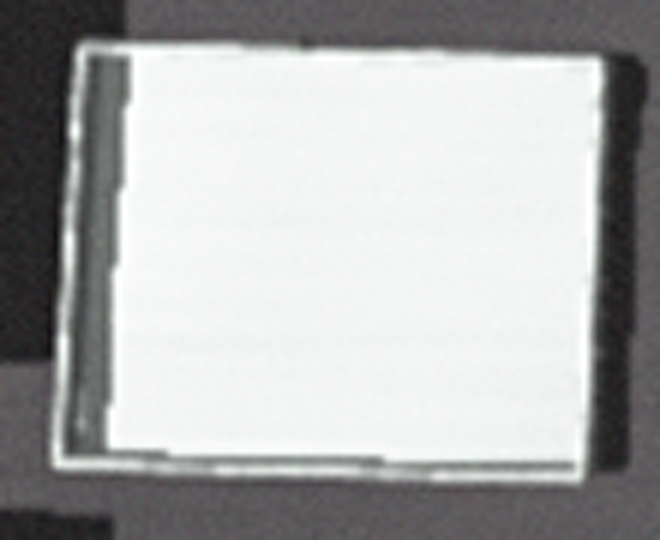

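```bash
python3 - <<'E'
from h import *
im=cv2.imread('pics/top0.png')
a=cv2.resize(im[252:305,328:368],None,fx=10,fy=10,interpolation=cv2.INTER_CUBIC)
b=cv2.resize(im[190:243,285:325],None,fx=10,fy=10,interpolation=cv2.INTER_CUBIC)
cv2.imwrite('pics/top0g.png',np.hstack([a,b])[:530])
T=np.load('pics/top0.png.npy',allow_pickle=True).item()['c']
S=np.load('pics/scene0.png.npy',allow_pickle=True).item()['c']
P=np.array([bp(T,*a,.028) for a in [(138.3,232.5),(225.8,234.2),(222.5,304.7),(134.2,302.5)]]);print(P.round(3).tolist(),P.mean(0).round(4))
print(bp(T,460,171,.29),bp(S,185,259,.29))
print([np.round(pj(S,(x,y,.222)),1).tolist() for x,y in [(.704,-.357),(.71,-.36)]],[np.round(pj(T,(x,y,.222)),1).tolist() for x,y in [(.704,-.357),(.71,-.36)]])
E
```

```text
[[0.545, 0.475, 0.028], [0.545, 0.226, 0.028], [0.346, 0.229, 0.028], [0.348, 0.478, 0.028]] [0.4458 0.3521 0.028 ]
[ 0.70277565 -0.35770318  0.29      ] [ 0.70400771 -0.35888199  0.29      ]
[[197.1, 287.2], [197.1, 290.6]] [[450.3, 174.4], [451.5, 172.0]]
```

View pics/top0g.png

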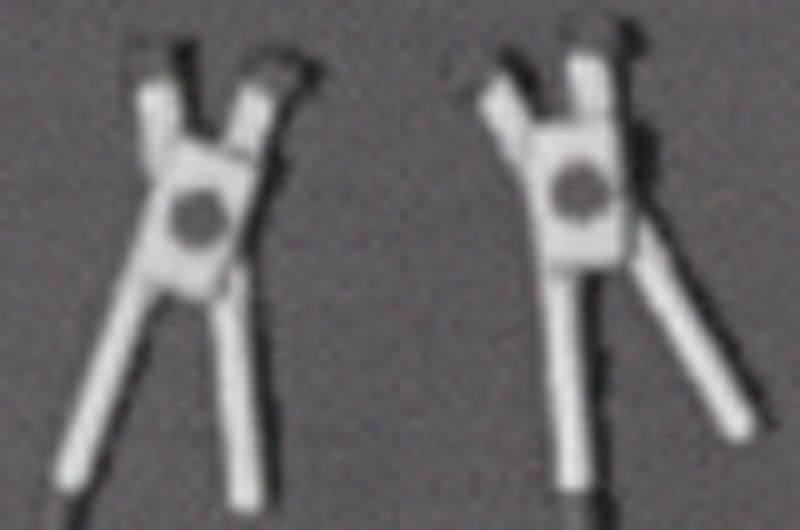

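```bash
python3 -m inch '22.4 -29.4 0 0.069 1;22.4 -29.4 0 0.069 1;22.4 -29.4 0 0.069 1;22.4 -29.4 0 0.069 1;22.4 -29.4 0 0.069 1;22.4 -29.4 0 0.069 1;22.4 -29.4 0 0.069 1;22.4 -29.4 0 0.069 1' 40; python3 -m inch '22.4 -29.4 0 0 1;22.4 -29.4 0 0 1;22.4 -29.4 0 0 1;22.4 -29.4 0 0 1;0 0 -30 0 1;0 0 -30 0 1;0 0 -30 0 1;0 0 0 0 1'
cat >> h.py <<'E'
def view(k,crop=None,f=1):
    import cv2
    s,w=snap('wrist',f'w{k}.png'); s,t=snap('top',f't{k}.png')
    cv2.imwrite(f'pics/tc{k}.png',cv2.resize(t['color'][150:320,120:490,::-1],None,fx=2.15,fy=2.15,interpolation=cv2.INTER_CUBIC))
    R=tool(s); print('tcp',s['tool_pos'].round(4),'phi',round(np.arctan2(R[1,2],R[0,2]),3) if 0 else round(np.arctan2(R[1,1],R[0,1])-np.pi/2,3),'q',s['qpos'].round(2),'op',round(s['opening'],4),'F',s['contact_force'].round(1),'t',s['time'])
    return s,w,t
E
python3 -c "
from h import *
view(1)"
```

```text
time: 0.82
tool_pos: [0.3483, 0.2604, 0.4047]
tool_rot: [2.57, 1.571, 2.799]
contact_force: [-0.4, 1.0, 0.7]
opening: 0.0922
time: 1.48
tool_pos: [0.4357, 0.1437, 0.31]
tool_rot: [3.058, 1.561, -3.001]
contact_force: [-1.4, -0.2, -1.3]
opening: 0.0921
tcp [0.4365 0.1441 0.3127] phi 0.225 q [ 0.15  0.33  1.83  0.    0.99 -1.64] op 0.0916 F [1.1 0.2 0.5] t 1.5333
```

View pics/w1.png

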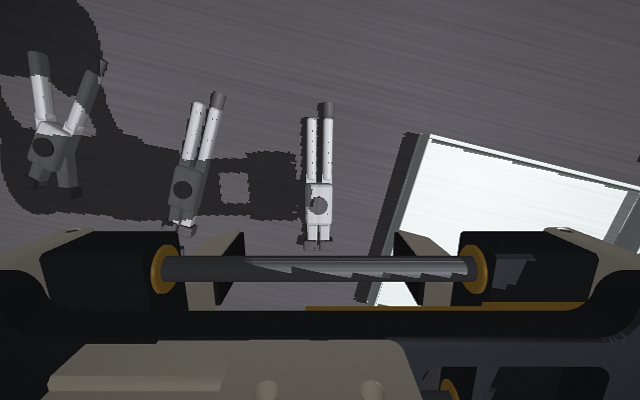

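View pics/tc1.png

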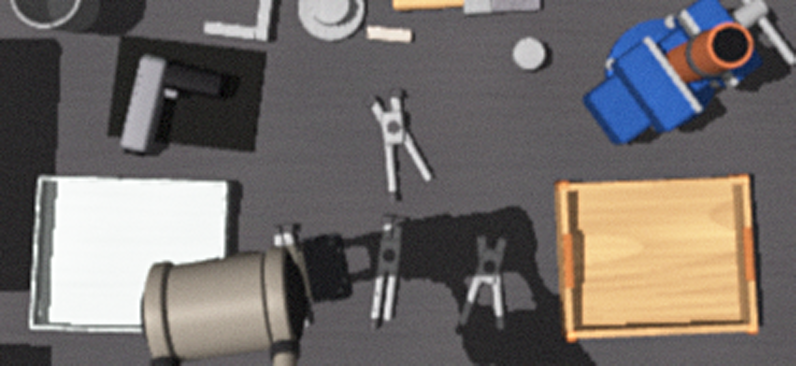

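```bash
cat >> h.py <<'E'
def wp(s,c,u,v,z):
    M=np.array(c['T_tool_cam']); R=tool(s); 
    o=s['tool_pos']+R@M[:3,3]; d=R@M[:3,:3]@np.array([(u-c['cx'])/c['fx'],(v-c['cy'])/c['fy'],1])
    return (o+d*(z-o[2])/d[2])
E
python3 -c "
from h import *
D=np.load('pics/w1.png.npy',allow_pickle=True).item(); s,c=D['s'],D['c']
for p in [(319,205),(182,190),(43,147)]: print(wp(s,c,*p,.02))"
python3 -m inch '0 0 -33 0 1;0 0 -33 0 1;0 0 -33 0 1;0 0 -33 0 1;0 0 0 0 1;0 0 0 0 0;0 0 0 0 0;0 0 0 0 0' 40;python3 -m inch '0 0 0 0 0;0 0 0 0 0;0 0 0 0 0;0 0 0 0 0;0 0 0 0 0;0 0 0 0 0'
```

```text
[0.4352011  0.14420305 0.02      ]
[0.45068523 0.00693095 0.02      ]
[ 0.43827273 -0.12792662  0.02      ]
time: 2.25
tool_pos: [0.4382, 0.1447, 0.1852]
tool_rot: [-0.049, 1.566, 0.176]
contact_force: [0.1, 0.8, -0.8]
opening: 0.0764
time: 2.75
tool_pos: [0.4373, 0.1444, 0.1828]
tool_rot: [1.805, 1.571, 2.03]
contact_force: [-0.4, 0.3, 0.4]
opening: 0.0364
```

```bash
python3 -m inch '0 0 0 0 0;0 0 0 0 0;0 0 0 0 0;0 0 0 0 0' ; python3 -m inch '0 0 15 0 0;0 0 30 0 0;0 0 30 0 0;0 0 30 0 0;0 0 0 0 0' ; python3 -c "
from h import *
view(2)"
```

```text
time: 3.08
tool_pos: [0.4373, 0.1444, 0.1827]
tool_rot: [2.778, 1.571, 3.003]
contact_force: [-1.1, -1.2, 0.6]
opening: 0.0276
time: 3.5
tool_pos: [0.4386, 0.1447, 0.2924]
tool_rot: [-0.057, 1.562, 0.168]
contact_force: [1.7, 0.8, -2.5]
opening: 0.028
tcp [0.438  0.1446 0.29  ] phi 0.225 q [ 0.15  0.36  1.86  0.    0.92 -1.64] op 0.0275 F [-0.2 -0.7 -2.7] t 3.55
```

View pics/w2.png

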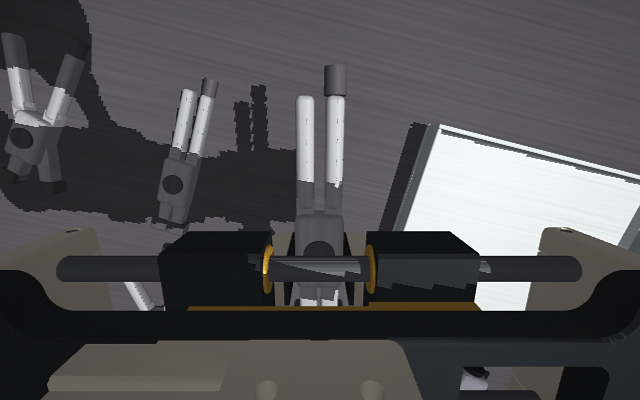

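```bash
python3 -m inch '4 32.8 0 -0.028 0;4 32.8 0 -0.028 0;4 32.8 0 -0.028 0;4 32.8 0 -0.028 0;4 32.8 0 -0.028 0;4 32.8 0 -0.028 0;4 32.8 0 -0.028 0;4 32.8 0 -0.028 0';  python3 -m inch '0 0 0 0 0;0 0 -30 0 0;0 0 -30 0 0;0 0 -25 0 0;0 0 -13 0 0;0 0 0 0 0;0 0 0 0 0' ; python3 -c "
from h import *
view(3)"
```

```text
time: 4.27
tool_pos: [0.4688, 0.4082, 0.2848]
tool_rot: [-2.544, 1.566, -2.545]
contact_force: [0.3, -0.4, -2.3]
opening: 0.0277
time: 4.85
tool_pos: [0.4686, 0.4059, 0.1869]
tool_rot: [-2.551, 1.566, -2.55]
contact_force: [0.2, -0.3, -1.9]
opening: 0.0279
tcp [0.4688 0.4061 0.1876] phi 0.001 q [ 0.59  0.74  1.48  0.    0.92 -0.98] op 0.0278 F [ 0.7 -0.2 -2.6] t 4.9
```

View pics/w3.png

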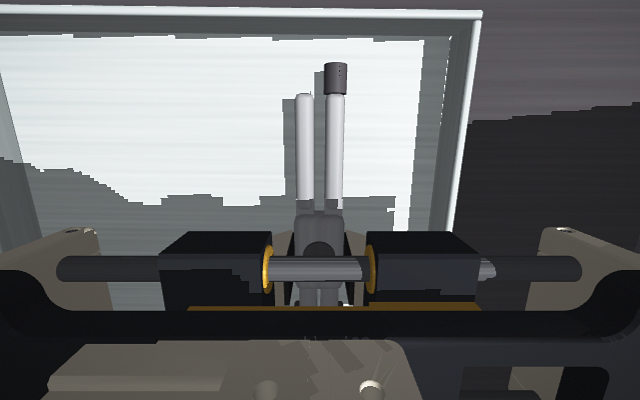

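View pics/tc3.png

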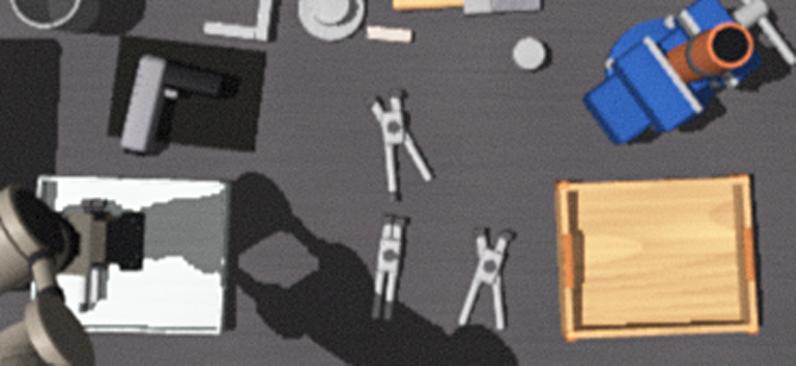

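```bash
python3 -m inch '0 0 0 0 0.54;0 0 0 0 0.54;0 0 0 0 0.54;0 0 0 0 0.54;0 0 0 0 0.54;0 0 20 0 0.54;0 0 35 0 0.54;0 0 35 0 0.54'; python3 -m inch '0 -25 15 0 0.54;0 -40 0 0 1;0 -40 0 0 1;0 -40 0 0 1;0 -40 0 0 1;0 -40 0 0 1;0 -40 0 0 1;-3 -35 0 0 1' ;python3 -m inch '-5 -40 0 0 1;-5 -40 0 -0.03 1;-5 -40 0 -0.03 1;0 0 0 -0.034 1;0 0 0 0 1'; python3 -c "
from h import *
view(4)"
```

```text
time: 5.62
tool_pos: [0.469, 0.4066, 0.2797]
tool_rot: [-2.573, 1.568, -2.572]
contact_force: [1.6, 0.8, 0.2]
opening: 0.0493
time: 6.28
tool_pos: [0.4662, 0.1047, 0.2952]
tool_rot: [-0.074, 1.569, -0.073]
contact_force: [0.4, -1.1, 0.1]
opening: 0.0901
time: 6.7
tool_pos: [0.4511, -0.0153, 0.2951]
tool_rot: [0.035, 1.57, -0.064]
contact_force: [0.1, 0.6, 0.4]
opening: 0.0917
tcp [ 0.4512 -0.014   0.295 ] phi -0.095 q [-0.2   0.34  1.87  0.    0.93 -1.68] op 0.0918 F [ 0.3 -0.3 -0.1] t 6.75
```

View pics/w4.png

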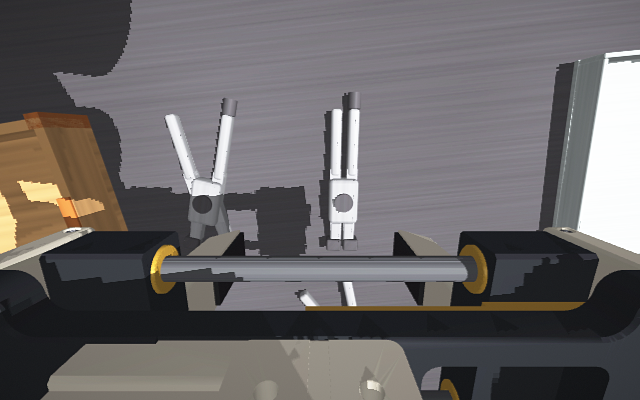

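View pics/tc4.png

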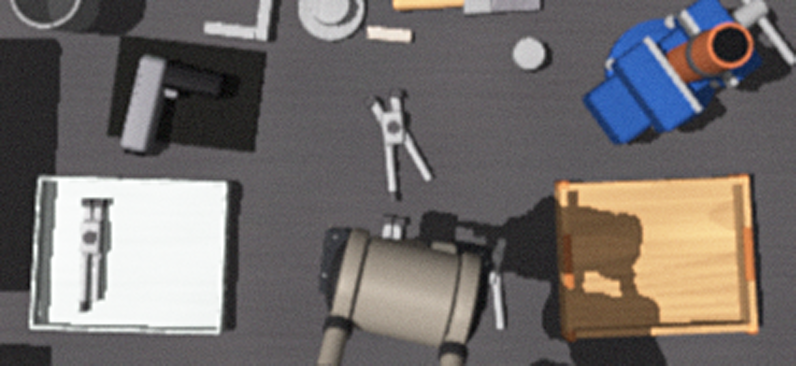

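```bash
python3 -c "
from h import *
D=np.load('pics/w4.png.npy',allow_pickle=True).item(); s,c=D['s'],D['c']
for p in [(343,203),(204,203)]: print(wp(s,c,*p,.02))
print(wp(s,c,333,245,.013)-wp(s,c,336,115,.013),wp(s,c,351,245,.013)-wp(s,c,352,100,.01))"
```

```text
[0.45030812 0.00787352 0.02      ]
[ 0.43728578 -0.12468817  0.02      ]
[ 0.12637001 -0.01342349  0.        ] [ 0.13982107 -0.01072635  0.003     ]
```

```bash
python3 -m inch '-1 22 0 0 1;0 0 -33 0 1;0 0 -33 0 1;0 0 -33 0 1;0 0 -14 0 1;0 0 0 0 1;0 0 0 0 0;0 0 0 0 0' 40;python3 -m inch '0 0 0 0 0;0 0 0 0 0;0 0 0 0 0;0 0 0 0 0;0 0 0 0 0;0 0 0 0 0;0 0 0 0 0;0 0 0 0 0'; python3 -m inch '0 0 0 0 0;0 0 0 0 0;0 0 15 0 0;0 0 30 0 0;0 0 30 0 0;0 0 30 0 0;0 0 0 0 0' ; python3 -c "
from h import *
view(5)"
```

```text
time: 7.47
tool_pos: [0.4505, 0.01, 0.1818]
tool_rot: [0.873, 1.571, 0.783]
contact_force: [-0.4, -0.3, 0.6]
opening: 0.0834
time: 8.13
tool_pos: [0.4503, 0.0088, 0.1818]
tool_rot: [1.418, 1.571, 1.325]
contact_force: [0.6, -0.2, -0.3]
opening: 0.0297
time: 8.72
tool_pos: [0.4516, 0.0087, 0.2913]
tool_rot: [-0.043, 1.562, -0.136]
contact_force: [1.5, -0.6, -2.6]
opening: 0.0278
tcp [0.451  0.0088 0.2889] phi -0.093 q [-0.15  0.35  1.88  0.    0.9  -1.63] op 0.0276 F [-1.   0.5 -1.9] t 8.7667
```

View pics/w5.png

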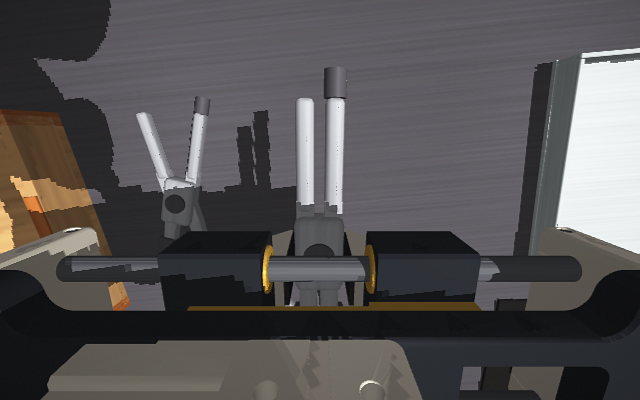

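```bash
python3 -m inch '2.4 36 0 0.0116 0;2.4 36 0 0.0116 0;2.4 36 0 0.0116 0;2.4 36 0 0.0116 0;2.4 36 0 0.0116 0;2.4 36 0 0.0116 0;2.4 36 0 0.0116 0;2.4 36 0 0.0116 0';  python3 -m inch '0 0 0 0 0;0 0 -30 0 0;0 0 -30 0 0;0 0 -26 0 0;0 0 -15 0 0;0 0 0 0 0;0 0 0 0 0' ; python3 -m inch '0 0 0 0 0.54;0 0 0 0 0.54;0 0 0 0 0.54;0 0 0 0 0.54;0 0 0 0 0.54;0 0 20 0 0.54;0 0 35 0 0.54;0 0 35 0 0.54'; python3 -c "
from h import *
view(6)"
```

```text
time: 9.48
tool_pos: [0.4687, 0.2985, 0.2842]
tool_rot: [-2.71, 1.566, -2.71]
contact_force: [1.8, -0.4, -2.4]
opening: 0.0277
time: 10.07
tool_pos: [0.4686, 0.2964, 0.1833]
tool_rot: [-2.739, 1.566, -2.739]
contact_force: [-0.2, -0.3, -2.3]
opening: 0.0276
time: 10.73
tool_pos: [0.4691, 0.2966, 0.2759]
tool_rot: [-2.753, 1.568, -2.753]
contact_force: [0.2, 0.2, 0.7]
opening: 0.0497
tcp [0.4709 0.2976 0.2837] phi 0.0 q [ 0.43  0.52  1.6   0.    1.01 -1.15] op 0.0493 F [2.8 2.4 6.1] t 10.7833
```

View pics/w6.png

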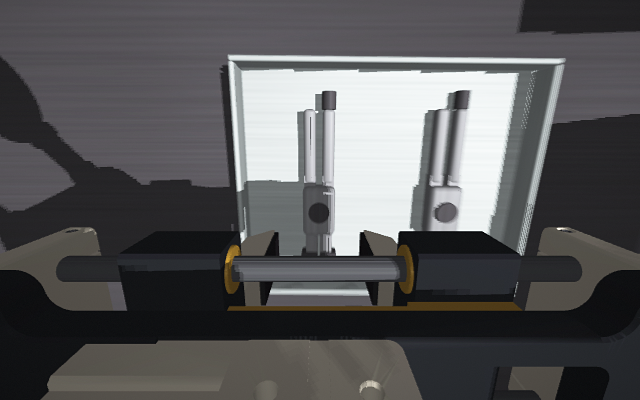

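View pics/tc6.png

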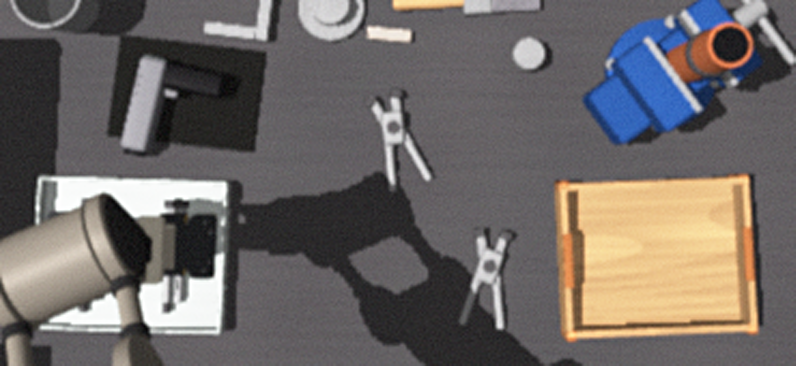

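```bash
python3 -m inch '18.9 -36.3 2 0.0106 0.7;18.9 -36.3 2 0.0106 1;18.9 -36.3 2 0.0106 1;18.9 -36.3 2 0.0106 1;18.9 -36.3 2 0.0106 1;18.9 -36.3 2 0.0106 1;18.9 -36.3 2 0.0106 1;18.9 -36.3 2 0.0106 1'; python3 -m inch '0 0 0 0 1;0 0 0 0 1'; python3 -c "
from h import *
view(7)"
```

```text
time: 11.5
tool_pos: [0.6212, 0.0044, 0.2915]
tool_rot: [2.439, 1.571, 2.524]
contact_force: [0.4, 0.8, 0.6]
opening: 0.0913
time: 11.67
tool_pos: [0.6212, 0.0041, 0.2911]
tool_rot: [2.3, 1.571, 2.381]
contact_force: [0.0, 1.2, -0.4]
opening: 0.0915
tcp [0.6205 0.0058 0.291 ] phi 0.083 q [-0.11  0.62  1.4   0.    1.13 -1.77] op 0.0919 F [-0.9 -0.3 -0.5] t 11.7167
```

View pics/w7.png

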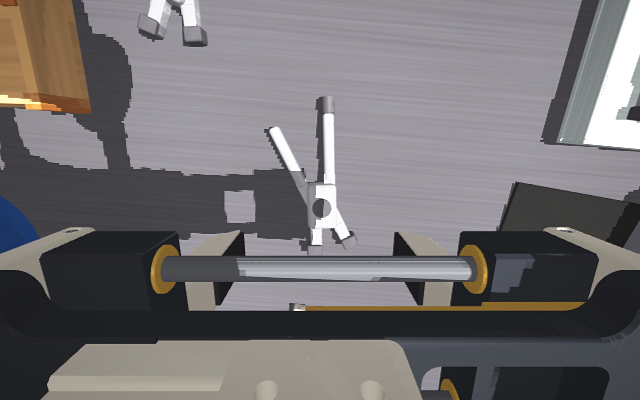

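View pics/tc7.png

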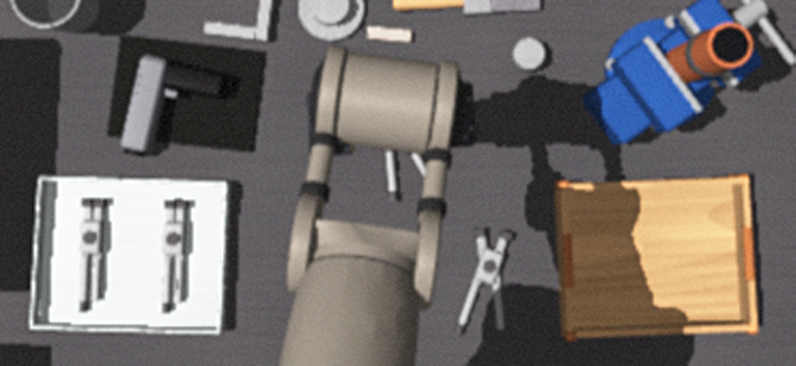

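```bash
python3 -c "
from h import *
D=np.load('pics/w7.png.npy',allow_pickle=True).item(); s,c=D['s'],D['c']
print(wp(s,c,321,208,.02))"
python3 -m inch '1 1 -20 0 1;0 0 -33 0 1;0 0 -33 0 1;0 0 -23 0 1;0 0 0 0 0;0 0 0 0 0;0 0 0 0 0;0 0 0 0 0' 40;python3 -m inch '0 0 0 0 0;0 0 0 0 0;0 0 0 0 0;0 0 0 0 0;0 0 0 0 0;0 0 0 0 0;0 0 0 0 0;0 0 0 0 0'; python3 -m inch '0 0 15 0 0;0 0 30 0 0;0 0 30 0 0;0 0 35 0 0;0 0 0 0 0' ; python3 -c "
from h import *
view(8)"
```

```text
[0.62146379 0.00624639 0.02      ]
time: 12.43
tool_pos: [0.6216, 0.0084, 0.1834]
tool_rot: [0.109, 1.57, 0.195]
contact_force: [0.6, -1.1, -0.7]
opening: 0.0698
time: 13.1
tool_pos: [0.6217, 0.0073, 0.1828]
tool_rot: [-0.161, 1.571, -0.077]
contact_force: [-0.9, -1.3, 1.1]
opening: 0.0279
time: 13.52
tool_pos: [0.6232, 0.0073, 0.2997]
tool_rot: [-0.186, 1.559, -0.101]
contact_force: [2.1, -0.6, -1.5]
opening: 0.0277
tcp [0.6226 0.0074 0.2966] phi 0.085 q [-0.11  0.61  1.39  0.    1.13 -1.77] op 0.0278 F [-0.3  0.4 -2.3] t 13.5667
```

View pics/w8.png

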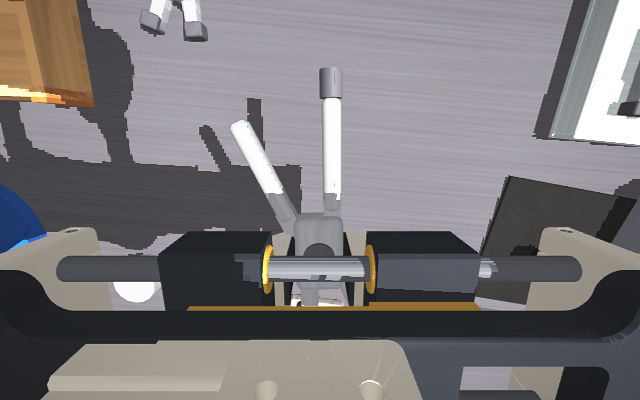

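```bash
python3 -c "
from h import *
D=np.load('pics/t7.png.npy',allow_pickle=True).item(); c=D['c']
P=np.array([bp(c,120+a/2.15,150+b/2.15,.048) for a,b in [(557,185),(748,175),(759,331),(570,340)]]);print(P.round(3).tolist(),P.mean(0));
f=lambda d:np.arctan2(d[1],d[0])
print(f(P[0]-P[3]),f(P[1]-P[2]),f(P[0]-P[1])-np.pi/2,f(P[3]-P[2])-np.pi/2,np.linalg.norm(P-np.roll(P,1,0),axis=1))
cv2.imwrite('pics/wt.png',cv2.resize(c['color'][225:315,370:480,::-1],None,fx=6,fy=6,interpolation=cv2.INTER_CUBIC))"
```

```text
[[0.549, -0.21, 0.048], [0.567, -0.463, 0.048], [0.363, -0.477, 0.048], [0.347, -0.229, 0.048]] [ 0.45652082 -0.34495751  0.048     ]
0.09446744563210456 0.067678606814075 0.07196388687037092 0.0641882619773868 [0.2020593  0.25368867 0.20394049 0.24827556]
```

View pics/wt.png

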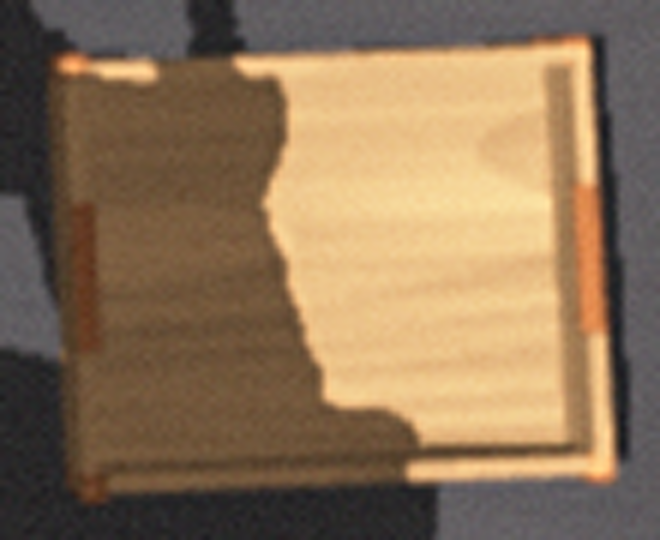

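```bash
python3 -m inch '-18.1 -36.3 0 0 0;-18.1 -36.3 0 0 0;-18.1 -36.3 0 0 0;-18.1 -36.3 0 0 0;-18.1 -36.3 0 0 0;-18.1 -36.3 0 0 0;-18.1 -36.3 0 0 0;-18.1 -36.3 0 0 0';  python3 -m inch '0 0 0 0 0;0 0 -20 0 0;0 0 0 0 0'; python3 -c "
from h import *
view(9)"
```

```text
time: 14.28
tool_pos: [0.4752, -0.2841, 0.2907]
tool_rot: [2.339, 1.567, 2.424]
contact_force: [1.0, -0.1, -1.9]
opening: 0.0277
time: 14.53
tool_pos: [0.4753, -0.2828, 0.2684]
tool_rot: [2.358, 1.562, 2.441]
contact_force: [-0.0, 0.9, -4.0]
opening: 0.0273
tcp [ 0.4758 -0.2824  0.2697] phi 0.084 q [-0.67  0.54  1.62  0.    0.99 -2.33] op 0.0275 F [ 0.2  0.8 -1.7] t 14.5833
```

View pics/w9.png

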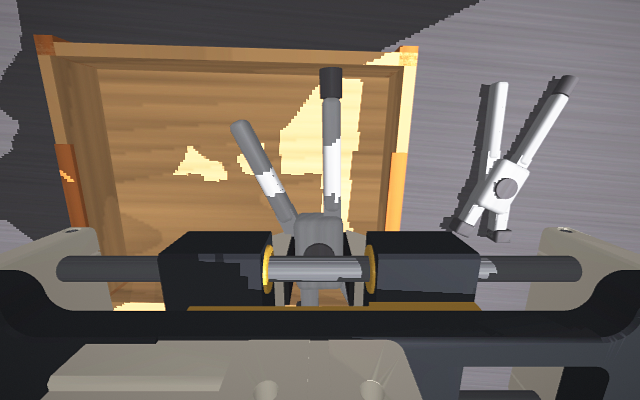

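View pics/tc9.png

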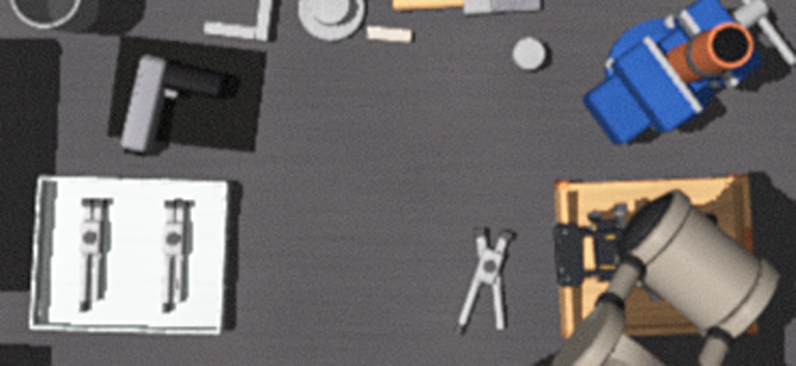

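```bash
python3 -m inch '2 0 -25 0 0;0 0 -25 0 0;0 0 -18 0 0;0 0 -10 0 0;0 0 0 0 0;0 0 0 0 0';python3 -m inch '0 0 0 0 0.54;0 0 0 0 0.54;0 0 0 0 0.54;0 0 0 0 0.54;0 0 0 0 0.54;0 0 20 0 0.54;0 0 35 0 0.54;0 0 35 0 0.54'; python3 -m inch '0 0 15 0 0.54;0 0 0 0 0.54'; python3 -c "
from h import *
view(10)"
```

```text
time: 15.13
tool_pos: [0.4793, -0.2827, 0.195]
tool_rot: [2.184, 1.57, 2.27]
contact_force: [0.1, 0.1, -1.4]
opening: 0.0274
time: 15.8
tool_pos: [0.4785, -0.2828, 0.285]
tool_rot: [2.364, 1.568, 2.448]
contact_force: [0.8, -0.5, -0.4]
opening: 0.0495
time: 15.97
tool_pos: [0.4797, -0.2836, 0.3043]
tool_rot: [-0.747, 1.562, -0.662]
contact_force: [0.2, -0.1, 0.3]
opening: 0.0497
tcp [ 0.4792 -0.2832  0.3019] phi 0.085 q [-0.67  0.5   1.58  0.    1.06 -2.33] op 0.0498 F [-0.8  0.2 -0.2] t 16.0167
```

View pics/w10.png

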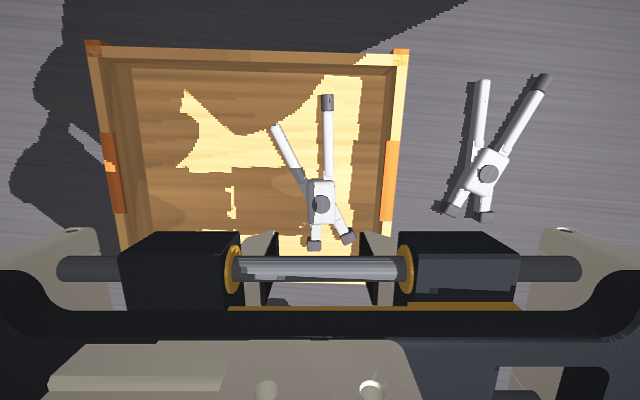

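```bash
python3 -m inch '-8.2 31.4 0 -0.079 1;-8.2 31.4 0 -0.079 1;-8.2 31.4 0 -0.079 1;-8.2 31.4 0 -0.079 1;-8.2 31.4 0 -0.079 1;0 0 0 0 1;0 0 0 0 1';python3 -c "
from h import *
D=np.load('pics/w10.png.npy',allow_pickle=True).item(); s,c=D['s'],D['c']
print(wp(s,c,488,173,.02))
view(11)"
```

```text
time: 16.65
tool_pos: [0.4373, -0.1247, 0.2987]
tool_rot: [3.01, 1.568, 2.703]
contact_force: [0.9, 0.8, 0.3]
opening: 0.0899
[ 0.43674118 -0.12563588  0.02      ]
tcp [ 0.4379 -0.1258  0.2989] phi -0.308 q [-0.45  0.34  1.86 -0.    0.94 -1.71] op 0.0908 F [ 1.  -0.3  0.6] t 16.7
```

View pics/w11.png

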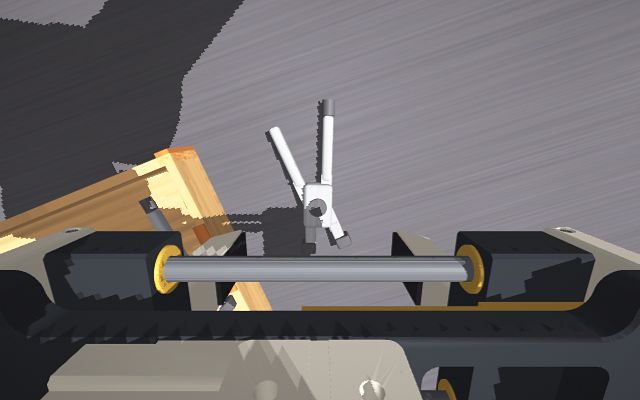

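View pics/tc11.png

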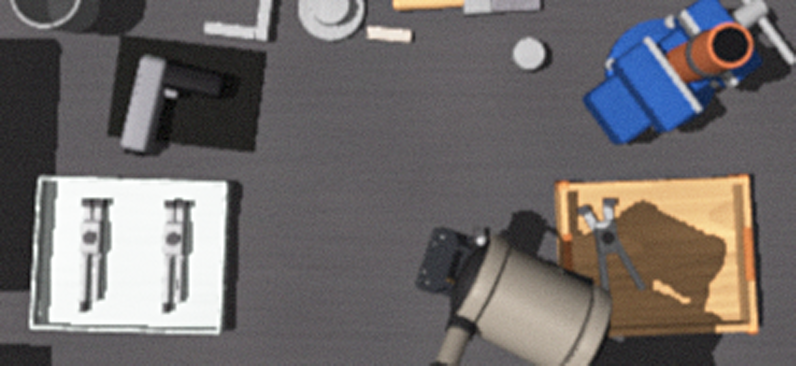

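```bash
python3 -m inch '0 0 -33 0 1;0 0 -33 0 1;0 0 -33 0 1;0 0 -17 0 1;0 0 0 0 0;0 0 0 0 0;0 0 0 0 0;0 0 0 0 0' 40;python3 -m inch '0 0 0 0 0;0 0 0 0 0;0 0 0 0 0;0 0 0 0 0;0 0 0 0 0;0 0 0 0 0;0 0 0 0 0;0 0 0 0 0'; python3 -m inch '0 0 15 0 0;0 0 30 0 0;0 0 30 0 0;0 0 35 0 0;0 0 0 0 0' ; python3 -c "
from h import *
view(12)"
```

```text
time: 17.42
tool_pos: [0.4385, -0.1266, 0.1849]
tool_rot: [-0.113, 1.568, -0.424]
contact_force: [-0.2, 0.1, 0.2]
opening: 0.0697
time: 18.08
tool_pos: [0.4379, -0.126, 0.1838]
tool_rot: [0.72, 1.571, 0.41]
contact_force: [0.1, 0.7, 1.7]
opening: 0.0274
time: 18.5
tool_pos: [0.4393, -0.1265, 0.2989]
tool_rot: [-0.126, 1.561, -0.436]
contact_force: [1.6, -0.1, -2.3]
opening: 0.0276
tcp [ 0.4386 -0.1263  0.2963] phi -0.31 q [-0.45  0.35  1.86  0.    0.93 -1.71] op 0.0275 F [ 0.7 -0.1 -2.4] t 18.55
```

View pics/w12.png

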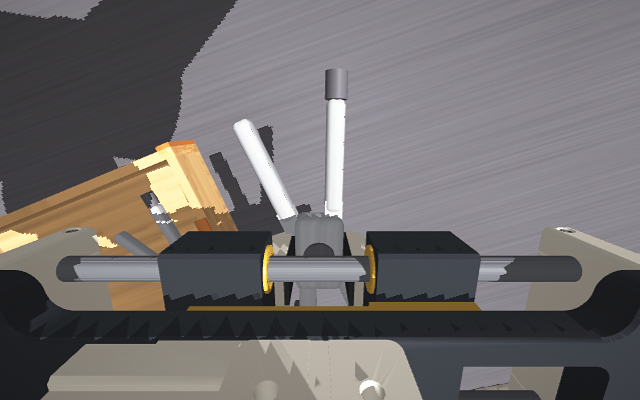

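```bash
python3 -m inch '5.9 -32.7 0 0.048 0;5.9 -32.7 0 0.048 0;5.9 -32.7 0 0.048 0;5.9 -32.7 0 0.048 0;5.9 -32.7 0 0.048 0;5.9 -32.7 0 0.048 0;5.9 -32.7 0 0.048 0;5.9 -32.7 0 0.048 0';  python3 -m inch '0 0 0 0 0;0 0 -20 0 0;0 0 0 0 0'; python3 -c "
from h import *
view(13)"
```

```text
time: 19.27
tool_pos: [0.4847, -0.3888, 0.2907]
tool_rot: [2.236, 1.566, 2.312]
contact_force: [1.3, -0.2, -2.1]
opening: 0.0277
time: 19.52
tool_pos: [0.4838, -0.387, 0.2679]
tool_rot: [2.252, 1.561, 2.324]
contact_force: [-1.1, 1.6, -3.8]
opening: 0.0277
tcp [ 0.4841 -0.3868  0.2695] phi 0.073 q [-0.8   0.64  1.42  0.    1.09 -2.44] op 0.0275 F [-0.9  1.  -2.5] t 19.5667
```

View pics/w13.png

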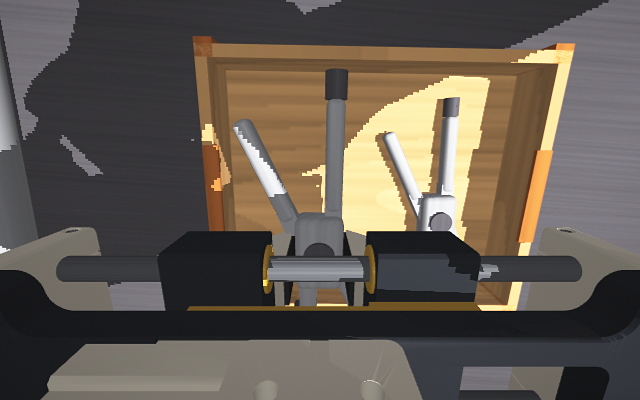

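```bash
python3 -m inch '2 1 -25 0 0;0 0 -25 0 0;0 0 -18 0 0;0 0 -8.5 0 0;0 0 0 0 0;0 0 0 0 0';python3 -m inch '0 0 0 0 0.54;0 0 0 0 0.54;0 0 0 0 0.54;0 0 0 0 0.54;0 0 0 0 0.54;0 0 20 0 0.54;0 0 35 0 0.54;0 0 35 0 0.54'; python3 -m inch '0 0 25 0 0.54;0 0 0 0 0.54'; python3 -c "
from h import *
view(14)"
```

```text
time: 20.12
tool_pos: [0.4874, -0.3865, 0.1978]
tool_rot: [-0.593, 1.571, -0.519]
contact_force: [0.3, -0.1, -2.3]
opening: 0.0275
time: 20.78
tool_pos: [0.4868, -0.3863, 0.2873]
tool_rot: [2.247, 1.568, 2.321]
contact_force: [0.4, -0.2, 0.0]
opening: 0.0493
time: 20.95
tool_pos: [0.488, -0.3874, 0.3189]
tool_rot: [-0.865, 1.56, -0.791]
contact_force: [0.9, -0.4, -0.6]
opening: 0.0498
tcp [ 0.4876 -0.387   0.3159] phi 0.074 q [-0.79  0.59  1.37  0.    1.18 -2.44] op 0.0495 F [-1.1 -0.3 -0.5] t 21.0
```

View pics/w14.png

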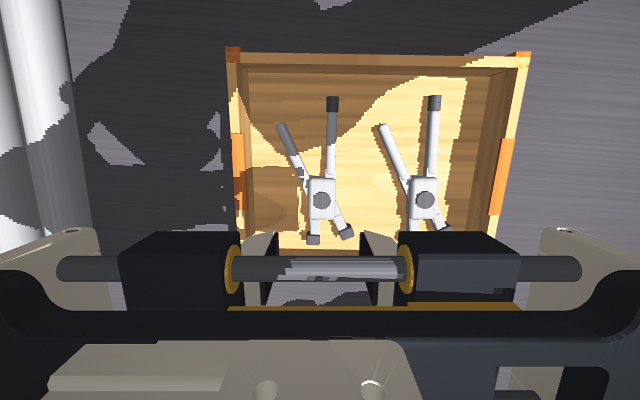

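View pics/tc14.png

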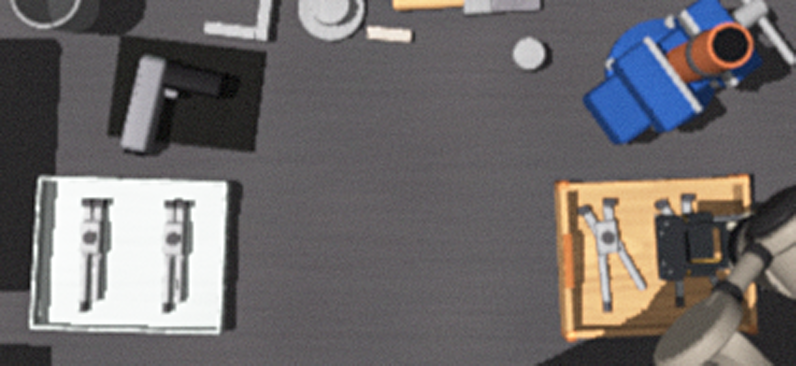

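```bash
python3 -m inch '6.7 34.7 0 -0.011 1;6.7 34.7 0 -0.011 1;6.7 34.7 0 -0.011 1;6.7 34.7 0 -0.011 1;6.7 34.7 0 -0.011 1;6.7 34.7 0 -0.011 1;6.7 34.7 0 -0.011 1'; python3 -m inch '6.7 34.7 0 -0.011 1;6.7 34.7 0 -0.011 1;6.7 34.7 0 -0.011 1;6.7 34.7 0 -0.011 1;6.7 34.7 0 -0.011 1;6.7 34.7 0 -0.011 1;6.7 34.7 0 -0.011 1';python3 -m inch '6.7 34.7 0 -0.011 1;6.7 34.7 0 -0.011 1;6.7 34.7 0 -0.011 1;6.7 34.7 0 -0.011 1;6.7 34.7 0 -0.011 1;6.7 34.7 0 -0.011 1;6.7 34.7 0 -0.011 1;0 0 0 0 1';python3 -c "
from h import *
view(15)"
```

```text
time: 21.63
tool_pos: [0.5336, -0.1419, 0.3105]
tool_rot: [2.713, 1.567, 2.709]
contact_force: [1.0, 0.4, 0.1]
opening: 0.0896
time: 22.22
tool_pos: [0.5805, 0.101, 0.3104]
tool_rot: [-3.035, 1.567, -3.116]
contact_force: [0.8, 0.1, -0.8]
opening: 0.0917
time: 22.88
tool_pos: [0.6268, 0.3481, 0.309]
tool_rot: [2.825, 1.568, 2.672]
contact_force: [-0.6, -0.5, 0.2]
opening: 0.0919
tcp [0.6269 0.3454 0.3089] phi -0.153 q [ 0.4   0.78  1.03  0.    1.33 -1.02] op 0.0916 F [-0.2 -1.1 -0.1] t 22.9333
```

View pics/w15.png

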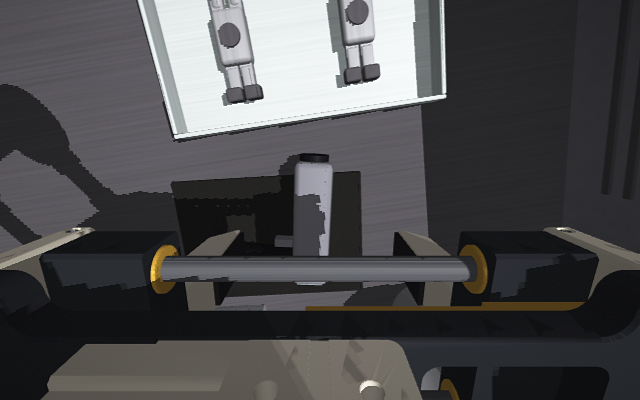

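View pics/tc15.png

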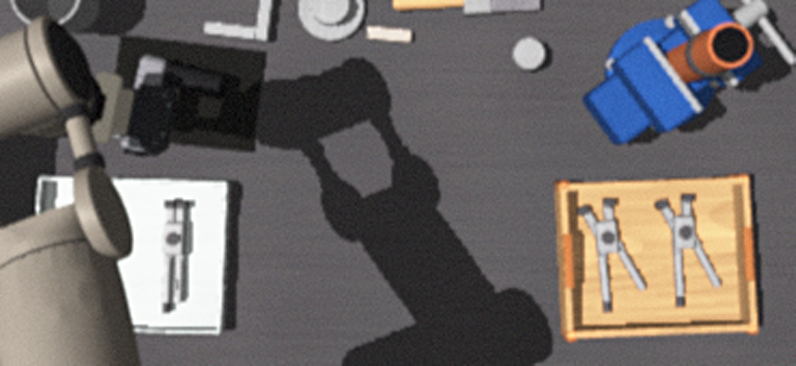

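```bash
python3 -c "
from h import *
D=np.load('pics/w15.png.npy',allow_pickle=True).item(); s,c=D['s'],D['c']
im=c['color'];cv2.imwrite('pics/w15c.png',cv2.resize(im[140:300,250:400,::-1],None,fx=5,fy=3.7,interpolation=cv2.INTER_CUBIC))
f=lambda a,b:wp(s,c,a,b,.04)
L0,L1,R0,R1=f(296,167),f(294,252),f(331,167),f(330,252)
print(L0,L1,R0,R1)
for a,b in((L0,L1),(R0,R1)): d=a-b; print(np.arctan2(d[1],d[0])-np.pi)
"
```

```text
[0.58490103 0.33363607 0.04      ] [0.66662302 0.31740988 0.04      ] [0.58969395 0.3649454  0.04      ] [0.6719883  0.35232466 0.04      ]
-0.19600438025392153
-0.15217524217979506
```

View pics/w15c.png

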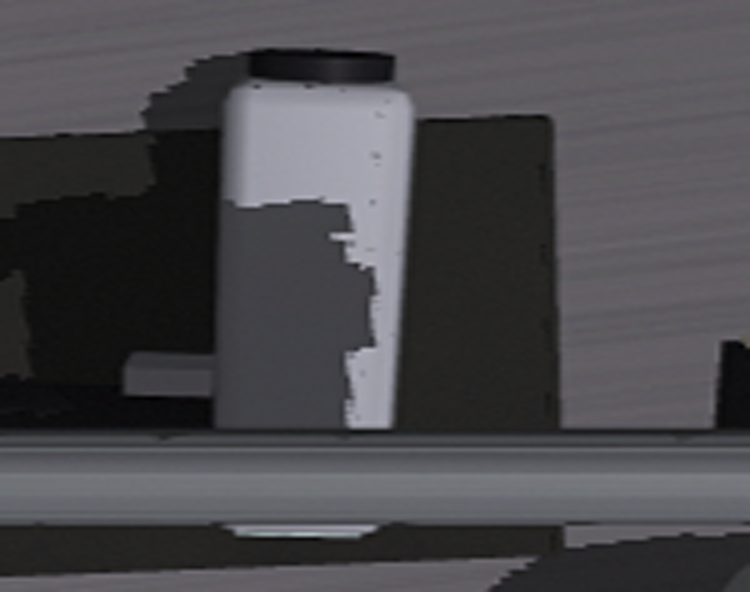

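```bash
python3 -m inch '3.5 -4 -20 -0.013 1;0 0 -33 0 1;0 0 -33 0 1;0 0 -30 0 1;0 0 -6 0 1;0 0 0 0 1' 60; python3 -c "
from h import *
view(16)"
```

```text
time: 23.48
tool_pos: [0.6306, 0.3364, 0.1869]
tool_rot: [-2.565, 1.564, -2.737]
contact_force: [-0.7, 0.1, 1.7]
opening: 0.0916
tcp [0.6314 0.3371 0.1898] phi -0.171 q [ 0.38  0.89  1.15 -0.    1.11 -1.02] op 0.0922 F [-0.1  0.5  0.6] t 23.5333
```

View pics/w16.png

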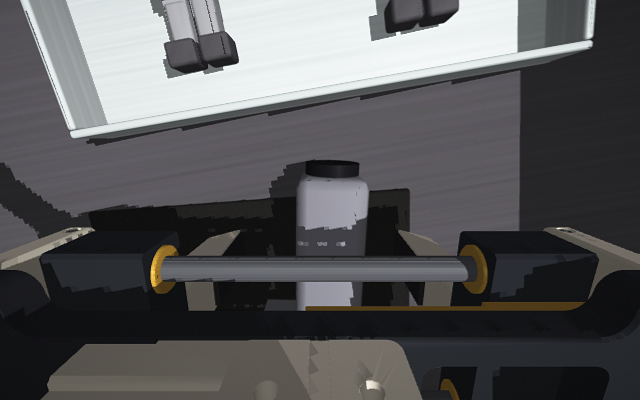

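```bash
python3 -m inch '1 4.5 -4 0 1;0 0 0 0 1;0 0 0 0 0;0 0 0 0 0;0 0 0 0 0;0 0 0 0 0;0 0 0 0 0;0 0 0 0 0' 60; python3 -m inch '0 0 0 0 0;0 0 0 0 0;0 0 0 0 0;0 0 0 0 0;0 0 0 0 0'; python3 -c "
from h import *
view(17)"
```

```text
time: 24.25
tool_pos: [0.6323, 0.3426, 0.1863]
tool_rot: [1.306, 1.571, 1.136]
contact_force: [0.3, -0.2, -0.5]
opening: 0.0564
time: 24.67
tool_pos: [0.6323, 0.3426, 0.1862]
tool_rot: [-2.33, 1.571, -2.501]
contact_force: [-1.0, -1.3, -0.2]
opening: 0.0357
tcp [0.6323 0.3425 0.1862] phi -0.17 q [ 0.39  0.9   1.14 -0.    1.11 -1.01] op 0.036 F [-0.4 -1.5 -0. ] t 24.7167
```

View pics/w17.png

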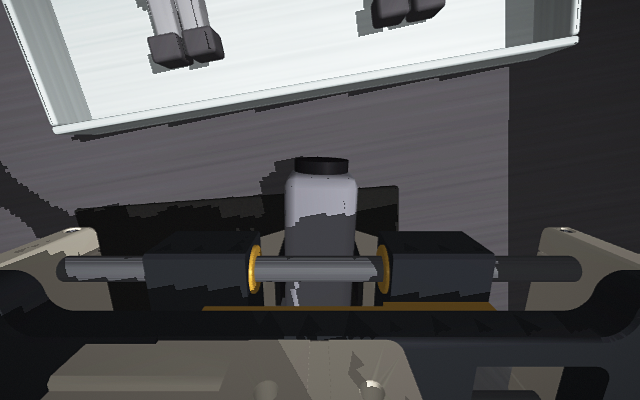

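```bash
python3 -m inch '0 0 10 0 0;0 0 20 0 0;0 0 30 0 0;0 0 35 0 0;0 0 35 0 0;0 0 35 0 0;0 0 35 0 0;0 0 0 0 0' 60; python3 -c "
from h import *
view(18)"
```

```text
time: 25.43
tool_pos: [0.6325, 0.3429, 0.3965]
tool_rot: [0.574, 1.556, 0.404]
contact_force: [0.6, 1.0, -0.1]
opening: 0.0358
tcp [0.6324 0.3428 0.3926] phi -0.17 q [ 0.39  0.73  0.9   0.    1.5  -1.01] op 0.0361 F [-0.4  0.7 -1.8] t 25.4833
```

View pics/w18.png

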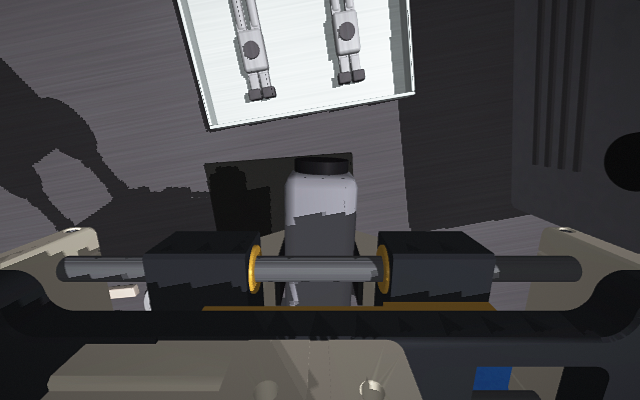

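```bash
for i in 1; do python3 -m inch '-4.2 -21.3 0 -0.124 0;-4.2 -21.3 0 -0.124 0;-4.2 -21.3 0 -0.124 0;-4.2 -21.3 0 -0.124 0;-4.2 -21.3 0 -0.124 0;-4.2 -21.3 0 -0.124 0;-4.2 -21.3 0 -0.124 0';done; python3 -m inch '-4.2 -21.3 0 -0.124 0;-4.2 -21.3 0 -0.124 0;-4.2 -21.3 0 -0.124 0;-4.2 -21.3 0 -0.124 0;-4.2 -21.3 0 -0.124 0;-4.2 -21.3 0 -0.124 0;-4.2 -21.3 0 -0.124 0'; python3 -c "
from h import *
view(19)"
```

```text
time: 26.12
tool_pos: [0.6022, 0.1925, 0.3842]
tool_rot: [-1.936, 1.567, -2.98]
contact_force: [-0.4, -0.1, -1.7]
opening: 0.0355
time: 26.7
tool_pos: [0.5727, 0.0435, 0.3845]
tool_rot: [-1.311, 1.567, 3.06]
contact_force: [-0.2, -0.6, -1.9]
opening: 0.0357
tcp [0.5724 0.0402 0.3845] phi -1.922 q [-0.06  0.45  1.42 -0.    1.28  0.29] op 0.0358 F [-0.1 -1.7 -1.9] t 26.75
```

View pics/tc19.png

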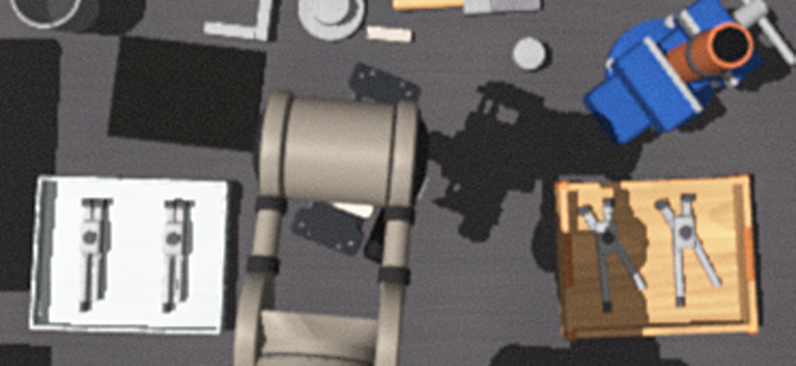

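```bash
python3 -m inch '-4.2 -21.1 0 -0.123 0;-4.2 -21.1 0 -0.123 0;-4.2 -21.1 0 -0.123 0;-4.2 -21.1 0 -0.123 0;-4.2 -21.1 0 -0.123 0;-4.2 -21.1 0 -0.123 0;-4.2 -21.1 0 -0.123 0'; python3 -m inch '-4.2 -21.1 0 -0.123 0;-4.2 -21.1 0 -0.123 0;-4.2 -21.1 0 -0.123 0;-4.2 -21.1 0 -0.123 0;-4.2 -21.1 0 -0.123 0;-4.2 -21.1 0 -0.123 0;-4.2 -21.1 0 -0.123 0;0 0 0 0 0'; python3 -c "
from h import *
snap('scene','s20.png');view(20)"
```

```text
time: 27.38
tool_pos: [0.5438, -0.1035, 0.3849]
tool_rot: [-0.809, 1.568, 2.704]
contact_force: [0.9, -0.3, -0.8]
opening: 0.0361
time: 28.05
tool_pos: [0.5141, -0.2536, 0.3848]
tool_rot: [0.552, 1.569, -3.083]
contact_force: [-0.5, -0.4, -1.7]
opening: 0.0358
tcp [ 0.5146 -0.251   0.385 ] phi -3.626 q [-0.59  0.45  1.42  0.    1.28  1.47] op 0.0358 F [-0.   0.1 -2. ] t 28.15
```

View pics/tc20.png

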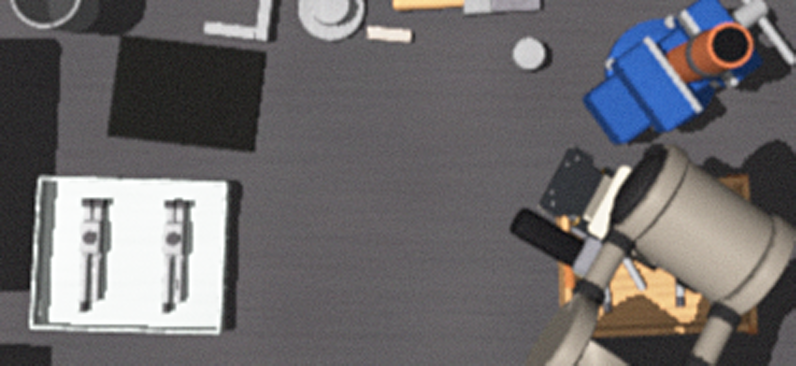

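View pics/s20.png

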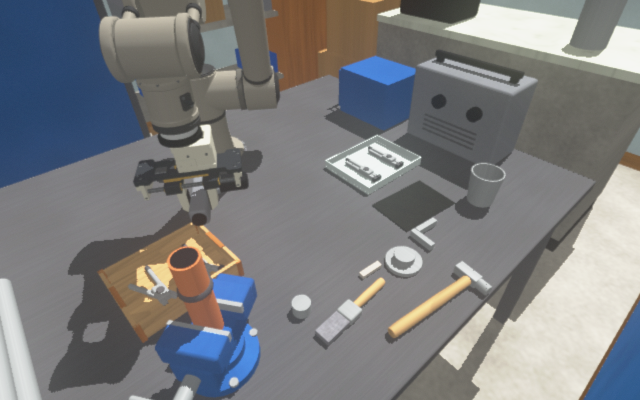

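View pics/w20.png

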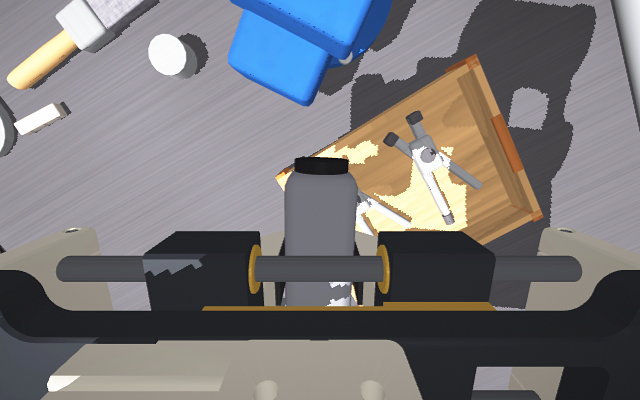

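```bash
python3 -m inch '0 0 1.2 -0.02 0;0 0 0 0 0;0 0 0 0 0'; python3 -c "
from h import *
s0,c=snap('scene','s21.png')
s,w,t=view(21)
R=tool(s); u=-R[:,2]*np.sign(R[:,2]@np.array([-1,0.3,0])) 
for sg in (1,-1):
  u=sg*R[:,2]
  if u[0]>0: break
p=s['tool_pos']+R[:,0]*.1642
n=p+.051*u; wd=np.array([.7035,-.358,.222]); d=wd-n
print('u',u.round(4),'nose',n.round(4),'dist',np.linalg.norm(d),'miss',(d-(d@u)*u).round(4))
print('nose px',pj(c,n),'45mm',pj(c,p+.045*u),'grip',pj(c,p))
cv2.imwrite('pics/s21c.png',cv2.resize(c['color'][150:350,120:280,::-1],None,fx=3.7,fy=3,interpolation=cv2.INTER_CUBIC) if 0 else cv2.resize(c['color'][160:310,120:280,::-1],None,fx=4,fy=4,interpolation=cv2.INTER_CUBIC))
"
```

```text
time: 28.45
tool_pos: [0.515, -0.2501, 0.3875]
tool_rot: [3.007, 1.571, -0.64]
contact_force: [0.5, 0.8, -1.5]
opening: 0.0358
tcp [ 0.5149 -0.2504  0.3875] phi -3.647 q [-0.59  0.44  1.42 -0.    1.28  1.49] op 0.0357 F [ 0.7  0.8 -1.8] t 28.55
u [ 8.751e-01 -4.839e-01  1.000e-04] nose [ 0.5595 -0.275   0.2233] dist 0.16616599292364992 miss [-0.0014 -0.0026 -0.0014]
nose px (np.float64(202.12514838683828), np.float64(217.99257032948339)) 45mm (np.float64(202.24421731325685), np.float64(215.97276700712484)) grip (np.float64(203.09092016235263), np.float64(201.60988259140538))
```

View pics/s21c.png

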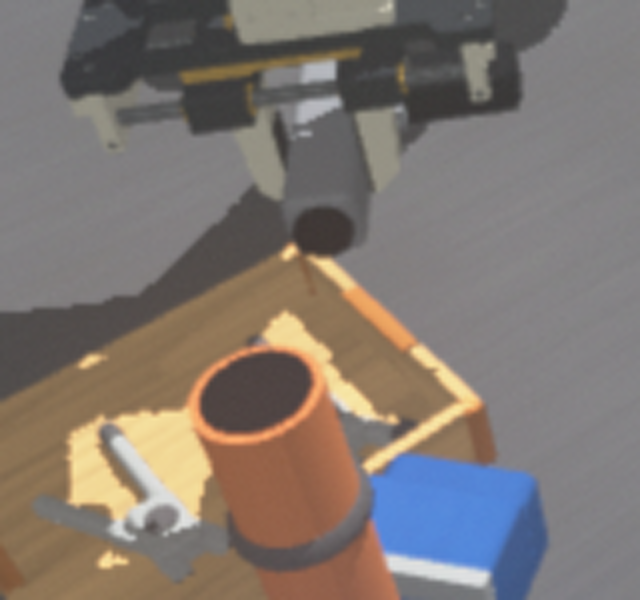

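```bash
python3 -m inch '0 0 -1.4 -0.013 0;0 0 0 0 0;0 0 0 0 0;0 0 0 0 0;0 0 0 0 0;0 0 0 0 0;0 0 0 0 0;0 0 0 0 0';for i in 1 2 3;do python3 -m inch '0 0 0 0 0;0 0 0 0 0;0 0 0 0 0;0 0 0 0 0;0 0 0 0 0;0 0 0 0 0;0 0 0 0 0;0 0 0 0 0'; done; python3 -c "
from h import *
s,w,t=view(22)
R=tool(s); u=R[:,2]; u=u*np.sign(u[0])
p=s['tool_pos']+R[:,0]*.1642
n=p+.051*u; wd=np.array([.7035,-.358,.222]); d=wd-n
print('u',u.round(4),'nose',n.round(4),'dist',np.linalg.norm(d),'miss',(d-(d@u)*u).round(4))
"
```

```text
time: 29.27
tool_pos: [0.5147, -0.251, 0.386]
tool_rot: [1.869, 1.571, -1.792]
contact_force: [0.6, 0.9, -2.1]
opening: 0.0357
time: 29.93
tool_pos: [0.5147, -0.251, 0.386]
tool_rot: [1.265, 1.571, -2.396]
contact_force: [0.5, 0.3, -1.1]
opening: 0.0361
time: 30.6
tool_pos: [0.5147, -0.251, 0.3861]
tool_rot: [2.109, 1.571, -1.552]
contact_force: [-0.8, 0.5, -1.4]
opening: 0.0356
time: 31.27
tool_pos: [0.5147, -0.251, 0.386]
tool_rot: [0.979, 1.571, -2.682]
contact_force: [-0.1, -0.5, -1.6]
opening: 0.0355
tcp [ 0.5147 -0.251   0.386 ] phi -3.661 q [-0.59  0.44  1.42 -0.    1.28  1.5 ] op 0.036 F [-0.1 -0.4 -1.7] t 31.3167
u [ 0.868  -0.4965 -0.    ] nose [ 0.559  -0.2763  0.2218] dist 0.16602004972442103 miss [0.0004 0.0007 0.0002]
```

View pics/w22.png

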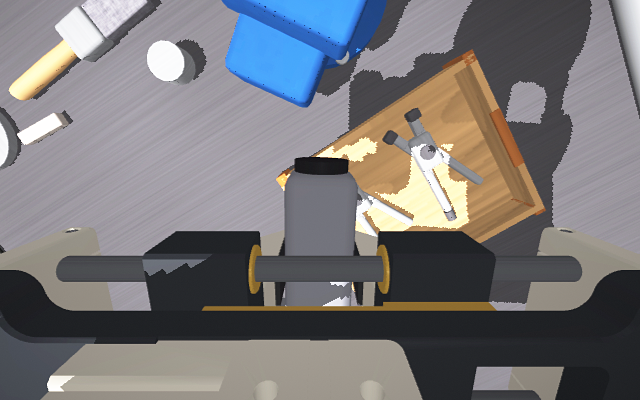

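View pics/tc22.png

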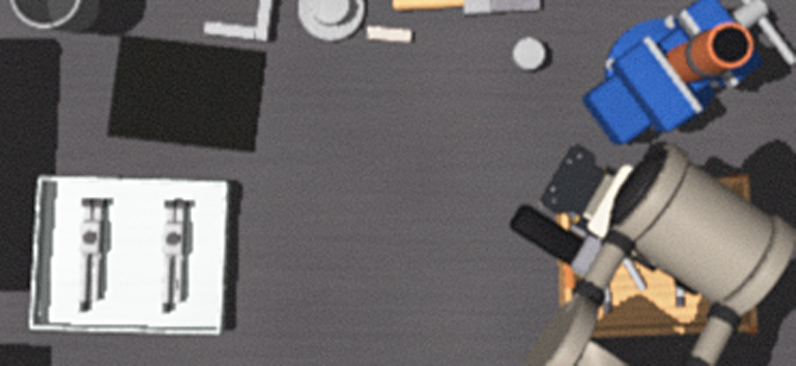

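```bash
python3 -m inch '4.4 21.2 0 0.1245 0;4.4 21.2 0 0.1245 0;4.4 21.2 0 0.1245 0;4.4 21.2 0 0.1245 0;4.4 21.2 0 0.1245 0;4.4 21.2 0 0.1245 0;4.4 21.2 0 0.1245 0';python3 -m inch '4.4 21.2 0 0.1245 0;4.4 21.2 0 0.1245 0;4.4 21.2 0 0.1245 0;4.4 21.2 0 0.1245 0;4.4 21.2 0 0.1245 0;4.4 21.2 0 0.1245 0;4.4 21.2 0 0.1245 0';python3 -m inch '4.4 21.2 0 0.1245 0;4.4 21.2 0 0.1245 0;4.4 21.2 0 0.1245 0;4.4 21.2 0 0.1245 0;4.4 21.2 0 0.1245 0;4.4 21.2 0 0.1245 0;4.4 21.2 0 0.1245 0';python3 -m inch '4.4 21.2 0 0.1245 0;4.4 21.2 0 0.1245 0;4.4 21.2 0 0.1245 0;4.4 21.2 0 0.1245 0;4.4 21.2 0 0.1245 0;4.4 21.2 0 0.1245 0;4.4 21.2 0 0.1245 0;0 0 0 0 0'; python3 -m inch '0 0 0 0 0;0 0 0 0 0;0 0 0 0 0'; python3 -c "
from h import *
view(23)"
```

```text
time: 31.95
tool_pos: [0.5456, -0.1015, 0.3861]
tool_rot: [2.343, 1.571, -0.44]
contact_force: [0.2, -0.1, -1.1]
opening: 0.036
time: 32.53
tool_pos: [0.5764, 0.0469, 0.3861]
tool_rot: [1.93, 1.571, 0.017]
contact_force: [-0.4, -0.3, -0.1]
opening: 0.0362
time: 33.12
tool_pos: [0.6072, 0.1953, 0.386]
tool_rot: [-2.58, 1.571, 2.662]
contact_force: [0.1, 0.4, -2.1]
opening: 0.0354
time: 33.78
tool_pos: [0.6375, 0.3464, 0.385]
tool_rot: [2.063, 1.569, 1.897]
contact_force: [-0.7, 0.5, -1.4]
opening: 0.0356
time: 34.03
tool_pos: [0.638, 0.3417, 0.3861]
tool_rot: [-2.069, 1.57, -2.247]
contact_force: [-0.8, -0.5, -1.7]
opening: 0.0356
tcp [0.638  0.3416 0.3863] phi -0.177 q [ 0.39  0.75  0.88 -0.    1.51 -1.01] op 0.0353 F [-0.   0.4 -2.1] t 34.0833
```

View pics/w23.png

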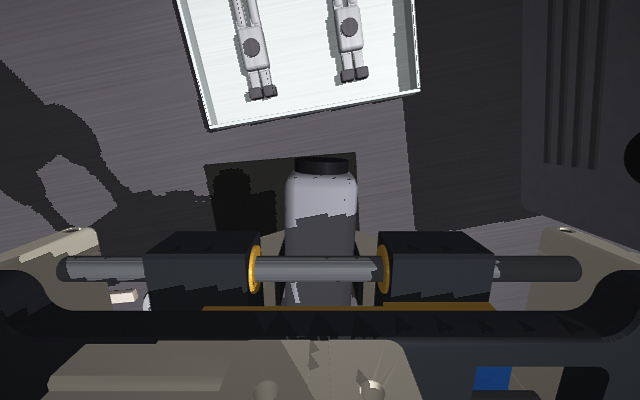

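```bash
python3 -m inch '0 0 -25 0 0;0 0 -35 0 0;0 0 -35 0 0;0 0 -35 0 0;0 0 -30 0 0;0 0 -20 0 0;0 0 -12 0 0;0 0 -5 0 0'; python3 -m inch '0 0 0 0 0;0 0 -2 0 0;0 0 0 0 0;0 0 0 0 0'
```

```text
time: 34.8
tool_pos: [0.6376, 0.3419, 0.187]
tool_rot: [-2.581, 1.568, -2.757]
contact_force: [0.6, 0.0, -1.8]
opening: 0.0357
time: 35.13
tool_pos: [0.6383, 0.3428, 0.1888]
tool_rot: [0.588, 1.568, 0.413]
contact_force: [-0.3, -0.4, -2.0]
opening: 0.0358
```

```bash
python3 -m inch '0 0 -1.2 0 0;0 0 0 0 0;0 0 0 0 0;0 0 0 0 0'; python3 -m inch '0 0 0 0 0.75;0 0 0 0 0.75;0 0 0 0 0.75;0 0 0 0 0.75;0 0 0 0 0.75;0 0 0 0 0.75;0 0 20 0 0.75;0 0 35 0 0.75';python3 -m inch '0 0 35 0 0.75;0 0 35 0 0.75;-30 -25 0 0 0.75;-30 -25 0 0 0.75;-30 -25 0 0 0.75;-30 -25 0 0 0.75;-30 -25 0 0 0.75;-30 -25 0 0 0.75';python3 -m inch '0 -40 0 0 1;0 -40 0 0 1;0 -40 0 0 1;0 0 0 0 1;0 0 0 0 1'; python3 -c "
from h import *
snap('scene','s24.png');view(24)"
```

```text
time: 35.47
tool_pos: [0.6379, 0.3427, 0.1862]
tool_rot: [0.72, 1.57, 0.545]
contact_force: [-0.6, 0.3, 0.1]
opening: 0.0357
time: 36.13
tool_pos: [0.6367, 0.3421, 0.2363]
tool_rot: [-2.587, 1.561, -2.762]
contact_force: [0.5, 0.4, 0.6]
opening: 0.069
time: 36.8
tool_pos: [0.4561, 0.1916, 0.311]
tool_rot: [0.415, 1.57, 0.24]
contact_force: [0.9, -0.8, 0.5]
opening: 0.0689
time: 37.22
tool_pos: [0.458, 0.0707, 0.3112]
tool_rot: [0.384, 1.57, 0.204]
contact_force: [-0.2, 1.5, -0.2]
opening: 0.091
tcp [0.458  0.0729 0.311 ] phi -0.176 q [-0.01  0.34  1.82  0.    0.98 -1.4 ] op 0.0915 F [-1.  -0.7 -1. ] t 37.3167
```

View pics/tc24.png

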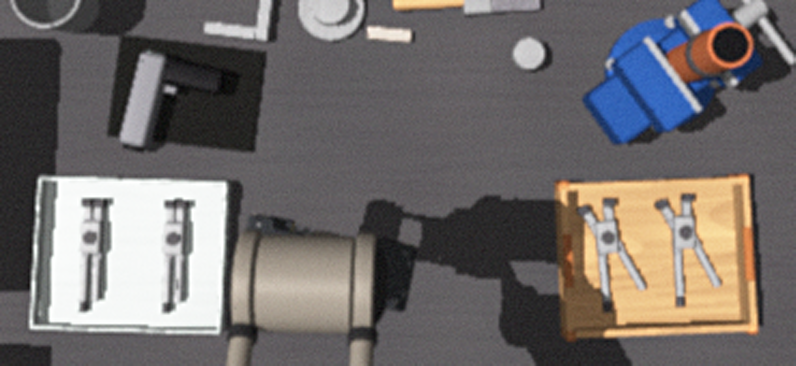

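View pics/s24.png

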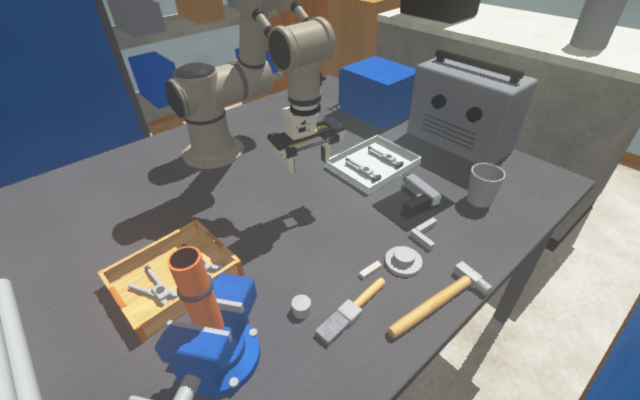

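```bash
python3 -c "
from h import *
print(workorder.hand_in())"
```

```text
the job is handed in; nothing more can be done
None
```

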